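# Feed the buckle carrier under the press guard with the push stick

### The arm

A 6-joint arm with a two-finger parallel gripper is mounted at the origin on the work surface. World frame = base frame: x ahead of the robot, y to its left, z up, the work surface at z = 0. Lengths are in m, angles in rad, forces in N, time in s.
With the tool pointing down it reaches from about 0.3 to 1 m from the base axis. Payload 5.1 kg.
Tool frame: the origin (TCP) lies at the very end of the fingers, on their centre line; the grasp point (between the pads) lies manip.grasp_offset behind it (manip.grasp_offset is the distance from the TCP to the grasp point, in m); z points along the fingers, y is the direction in which the jaws open and shut (so a half turn about z gives the same grasp; the last joint's range is limited). The gripper opens to 95 mm and grips with 3 to 60 N. Pads are 20 mm wide; open, the fingers measure 119 mm over their backs; the gripper's body (75 mm by 180 mm) begins 59 mm behind the grasp point.
Start: joints at [-1.311, 0.124, 1.65, -0, 1.367, -0.083], TCP at [0.218, -0.612, 0.215] pointing down, gripper open.
Joint ranges: [-2.61, 2.61], [-1.02, 2.33], [0.03, 2.71], [-1.35, 4.49], [0.32, 2.68], [-2.91, 2.91]. Speed limits (rad/s): [2.57, 2.57, 3.14, 3.14, 3.14, 3.14].

### API

Orientations are given as a unit quaternion [w, x, y, z].
In Python, from station import manip gives the robot as it stands.
- The arm moves only by the tool carry_out, never from a script. Its argument "commands" is a list of rows, each a list of 7 numbers: the shift along the tool's x, y, z in m, then the turn, a rotation vector about the tool's x, y, z in degrees, then the closure in counts, from 0 (fully open) to 255 (shut). A call has 1 to 5 rows; each row is the pose to reach, as a shift and turn from the pose measured when the call began, along the tool's axes at that moment; what a row does not reach only later rows make up. A row lasts 1/10 s, in which the tool goes at most 50 mm and 8.59 degrees, less where a joint would pass 70% of its speed; a pose out of reach is approached as far as the arm can. A call with a gripper value outside its range is refused whole. The fingers move at their own pace and stop on an object; "squeeze" is the grip in N (left out, the last holds). Time passes only in rows, so rows that repeat a pose let the fingers close. It gives the time, the measured TCP pose, the force and the opening at its end, in the units of the state.
- manip.observe(): the state, without advancing time (a new reading comes with each control period).
- manip.capture(name): name is "scene" or "top" or "wrist"; returns a dict with "color" (384x512x3 uint8, red, green, blue), "range_z" (384x512 float32, m along the optical axis (not along the pixel's ray), 0 where there is no reading), "fx", "fy", "cx", "cy" (pixels), "rvec" (rotation vector, rad) and "tvec" (3), from world to camera coordinates, as OpenCV has them; the wrist camera has in their place "mount" (4x4, takes a point from camera to tool coordinates, whose origin is the TCP and whose axes are the flange's). Camera axes: x right, y down, z forward; pixel columns grow to the right and rows downward; lengths in m; the calibration is good to about 2 mm. A picture is of the moment at which its call begins: read the wrist's pose just before it.
- manip.hand_in(): hands the job in, once; it reports no verdict.
The state is a dict: "time_s": time; "joint_pos": joint angles; "joint_vel": joint speeds; "effort": joint torques, N m; "tool_pos": TCP position; "eef_rot": TCP orientation; "force": force on the tool from outside, world axes, zero at the start; "moment": the same for the moment, N m; "gripper_width": opening from 0.0 (shut) to 1.0 (fully open).
Only numpy, scipy, OpenCV 4.12 (cv2) and the standard library are available. Lean on these libraries where they do the work, as an engineer would, in place of code of your own. Each camera call takes 0.05 s, during which the arm holds its last target.

### The job

Take the orange push stick from its rest and, with its end behind the carrier that holds the bronze buckle, feed the carrier under the guard of the green press until it is solid against the back stop; lean on it there for about a second with some 12 N, never pushing with more than 20 N. Then draw the stick out, set it back upright in its rest the same way round and let go. Keep the gripper off the carrier, the buckle in its nest and everything else where it is.

Things in the scene. Friction and masses are not known exactly. Their poses are not given: they have to be found in the camera images.
- press: Green bench snap press, 460 x 180 mm, column and arm up to 370 mm high. Origin: on the counter under the middle of the guard opening; +x = feed direction, z up. Steel bed, top 40 mm above the origin, from x = -160 to 300 mm. Two rails on it, 8 mm high, 16 mm wide, inner faces at y = +-31.5 mm, from x = -160 to 200 mm.
- guard_mouth (a point): On the bed, in the middle of the guard's opening (press x = 0), axes as the press. The clear yellow-framed guard runs from here to x = 168 mm, 146 mm wide, up to 206 mm above the counter; its front pane ends 33 mm above the bed, so the opening is 33 mm high, 134 mm wide.
- side_pin (a point): Nose of the sprung brass pin inside the guard (press x = 40 mm, +y side) that holds the carrier to the other rail. As the carrier's front corner passes it the push rises to 4 to 7 N; from there on the carrier drags at 1 to 6 N. This is not the stop.
- stop_zone (a point): Middle of the range, on the bed at press x = 109 mm, in which the back stop is set. The stop is clamped anew for each batch and is not measured: its rubber face stands at x = 88 to 130 mm and is found by feel. The rubber gives 1 mm per 5 N, 5 mm in all. Home: over 9 N (aim for 12) for 0.4 s with the carrier at rest against it; over 20 N of push on the carrier spoils it.
- carrier: Aluminium work carrier, 75 (x) x 60 (y) mm, 0.13 to 0.24 kg, flat on the bed between the rails, 1.5 mm play each side, at first outside the guard. Origin: centre of its underside; +x = rounded front, towards the press. Plate 8 mm, nest rim up to 14 mm, full-width rear wall up to 20 mm high; the stick pushes on its rear face at x = -37.5 mm.
- buckle: Bronze coat buckle, 56 x 44 x 5 mm, 0.06 kg, loose in the carrier's nest (60 x 47 mm, 6 mm deep). Origin: centre of its underside, 8 mm above the carrier's underside. Must stay in the nest.
- push_stick: Orange plastic push stick, 0.08 to 0.13 kg, standing on its lower edge in its rest. Origin: centre of the lower edge; +x to the pushing end. Straight blade, x = -132.5 to 132.5 mm, 12 mm thick (y), 22 mm high. Handle: upright block 14 mm thick (y), x = -85 to -25 mm, up to 52 mm above the lower edge; gripped across its thickness from above.
- stick_grip (a point): Where to grip the handle: middle of its thickness, stick x = -55 mm, 36 mm above the lower edge. Axes as the stick.
- stick_tip (a point): Middle of the flat black rubber pushing face, stick x = 132.5 mm, 11 mm above the lower edge. With the lower edge about 4 mm above the bed the blade clears the guard opening and meets the carrier's rear wall.
- rest: Steel rest of the stick, fixed: base plate 220 x 50 x 6 mm with U-saddles at x = -90 and 90 mm, slot 16 mm wide and 16 mm deep, flared lips up to 28 mm above the counter. Origin: on the counter under its middle, x along the stick. In place the stick's origin is at x = 8, y = 0, z = 6 mm, its +x along the rest's +x.
- toggle: Olive coat toggle, rod 46 mm long, 14 mm diameter, in the tray; leave alone. Origin: centre of its underside.
- button_a: Tin uniform button, 24 mm diameter, 8 mm high, in the tray; leave alone. Origin: underside.
- button_b: Tin uniform button like the other, in the tray; leave alone. Origin: underside.
- ring_dish: White ceramic ring dish, 72 mm diameter, 22 mm high, in the tray (lip 22 mm high) at the foot of the cabinet's slide; leave alone. Origin: underside.
- spool: Blue thread spool, 36 mm diameter, 50 mm high, standing on the counter; leave alone. Origin: underside.
- spare_carrier: Empty spare carrier like the other, on the counter behind; leave alone. Origin: centre of its underside.
There are look-alikes about, which are no part of the job. What is shaped like the carrier but purple or yellow is not meant.

How it is judged:
On the way, in this order (a step that is already met when the one before it is completed fails the run):
1. the push stick is lifted out of its rest (z of push_stick in the frame of rest above 0.035 m), for 0.1 s.
2. the carrier is under the guard and the stick holds it against the back stop with more than 9 N (x of carrier in the frame of press above 0.047 m and contact force between push_stick and carrier above 9 N and linear speed of carrier below 0.006 m/s), for 0.4 s.
At the end, for the whole second after the job is handed in: The carrier rests flat and square on the bed where it was pressed home (origin over 47 mm inside the opening), the buckle is in its nest, and the stick is released and at rest in its rest, upright, the same way round, within 15 mm along and 6 mm across of its place (x of carrier in the frame of press above 0.047 m and y of carrier in the frame of press between -0.004 and 0.004 m and z of carrier in the frame of press between 0.037 and 0.043 m and angle between the x axis of carrier and the x axis of press, either way round below 0.06 rad and linear speed of each of carrier, push_stick below 0.01 m/s and horizontal distance between buckle and carrier below 0.008 m and z of buckle in the frame of carrier below 0.012 m and x of push_stick in the frame of rest between -0.007 and 0.023 m and y of push_stick in the frame of rest between -0.006 and 0.006 m and z of push_stick in the frame of rest below 0.01 m and angle between push_stick's own z axis and vertical below 0.15 rad and x of stick_tip in the frame of rest above 0.12 m); the robot touches nothing.
It fails at once if the push on the carrier exceeds 20 N (contact force between push_stick and carrier above 20 N).
It fails at once if the gripper or arm touches the carrier or the buckle (contact force between any of the fingers, the arm and carrier above 0.5 N or contact force between any of the fingers, the arm and buckle above 0.5 N).
It fails at once if the buckle is jolted out of its nest (not (horizontal distance between buckle and carrier below 0.008 m and z of buckle in the frame of carrier below 0.012 m)).
It fails at once if a bystander is disturbed (moved over 15 mm) (distance of any of toggle, button_a, button_b, ring_dish, spool, spare_carrier from where it was at the start of the episode above 0.015 m).
It also fails if it takes over 67 s, if anything falls off the work surface, if the arm or the gripper's body presses on something with over 40 N, if the wrist force passes 120 N, or if a joint passes its speed limit or range.

## Working session

There is one attempt and no reset: what is moved stays moved. The work goes in short steps, Python scripts to look and compute and a tool call to move; the robot and the scene stay as the last step left them, time stands still between calls to the robot, and variables do not carry over. Pictures are saved under pics/ and viewed, and the job is handed in when it is done.

Besides the shell and the picture viewer there is one more tool, called after "Request:" as a command line: name --pt "numbers of a row" for each row, then --argument value for the rest. carry_out: Moves the arm, as the interface text tells. Its arguments: {"type":"object","properties":{"commands":{"type":"array"},"squeeze":{"type":"number"}},"required":["commands"]}

```bash
ls; mkdir -p pics; cat > h.py <<'E'
import numpy as np, cv2, pickle
from scipy.spatial.transform import Rotation as R
from station import manip
def q2R(q): return R.from_quat([q[1],q[2],q[3],q[0]]).as_matrix()
def cap(n):
    s=manip.observe(); d=manip.capture(n)
    if 'rvec' in d:
        Rm=cv2.Rodrigues(np.array(d['rvec'],float))[0]; t=np.array(d['tvec'],float).ravel()
        T=np.eye(4); T[:3,:3]=Rm.T; T[:3,3]=-Rm.T@t
    else:
        A=np.eye(4); A[:3,:3]=q2R(s['eef_rot']); A[:3,3]=s['tool_pos']; T=A@np.array(d['mount'])
    d['T']=T; return d
def ray(d,u,v):
    r=np.array([(u-d['cx'])/d['fx'],(v-d['cy'])/d['fy'],1.0]); return d['T'][:3,3],d['T'][:3,:3]@r
def onplane(d,u,v,z):
    o,r=ray(d,u,v); return o+r*(z-o[2])/r[2]
def cloud(d):
    v,u=np.mgrid[:384,:512]; z=d['range_z']
    P=np.stack([(u-d['cx'])/d['fx']*z,(v-d['cy'])/d['fy']*z,z],-1)@d['T'][:3,:3].T+d['T'][:3,3]
    P[z==0]=np.nan; return P
def save(d,n): cv2.imwrite('pics/'+n,d['color'][:,:,::-1])
def st():
    s=manip.observe(); print({k:(np.round(s[k],4).tolist()) for k in ('time_s','tool_pos','eef_rot','force','moment','gripper_width','joint_pos')})
E
python3 - <<'E'
from h import *
st(); print(manip.grasp_offset)
for n in ('scene','top','wrist'):
    d=cap(n); save(d,n+'0.png'); pickle.dump(d,open(n+'0.pkl','wb')); print(n,d['fx'],d['fy'],d['cx'],d['cy'],d['T'].round(3).tolist())
E
```

```text
pics
{'time_s': 0.0, 'tool_pos': [0.2183, -0.6116, 0.2134], 'eef_rot': [-0.001, 0.9853, 0.1706, -0.0001], 'force': [0.0057, -0.1429, 0.159], 'moment': [-0.0088, 0.0343, -0.0056], 'gripper_width': 0.9983, 'joint_pos': [-1.3106, 0.1245, 1.6517, -0.0, 1.3675, -0.0826]}
0.0188
scene 400.027845539607 400.027845539607 262.4075662155149 186.93146610172494 [[-0.531, 0.473, -0.703, 1.259], [0.847, 0.31, -0.431, 0.553], [0.014, -0.825, -0.566, 0.633], [0.0, 0.0, 0.0, 1.0]]
top 354.0953846924439 354.0953846924439 257.91700449409325 194.96791645159453 [[-0.018, -0.969, 0.245, 0.385], [-1.0, 0.017, -0.005, 0.124], [0.001, -0.245, -0.97, 0.928], [0.0, 0.0, 0.0, 1.0]]
wrist 285.65460891934487 285.65460891934487 257.5405585859111 191.4681835256448 [[0.336, -0.911, -0.241, 0.286], [-0.942, -0.325, -0.083, -0.588], [-0.003, 0.255, -0.967, 0.384], [0.0, 0.0, 0.0, 1.0]]
```

View pics/scene0.png

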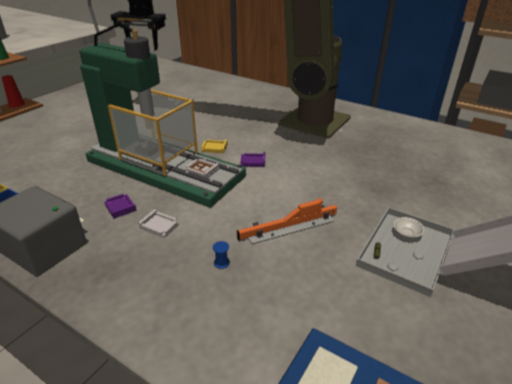

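View pics/top0.png

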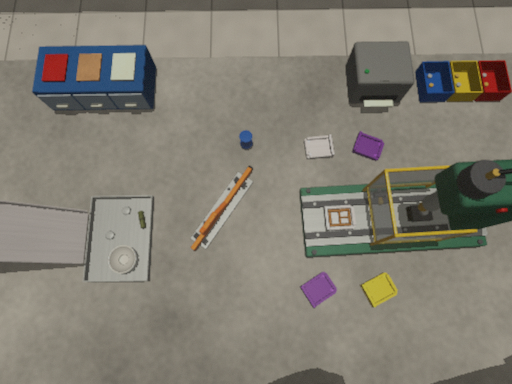

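View pics/wrist0.png

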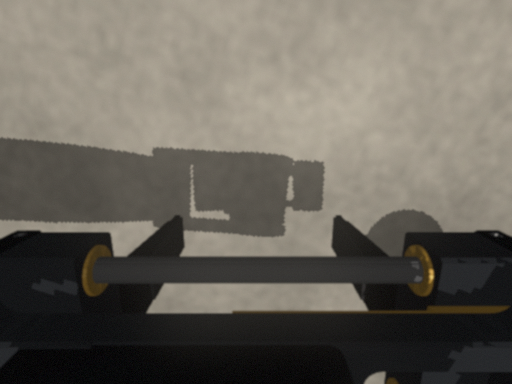

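The top view shows the stick from handle end (196,246) to black tip (250,170), the carrier with buckle at (340,217), and the press feeding to image right. Next I'll measure them.

```bash
python3 - <<'E'
from h import *
d=pickle.load(open('top0.pkl','rb')); P=cloud(d)
im=cv2.resize(d['color'][150:270,170:300],None,fx=5,fy=5,interpolation=cv2.INTER_CUBIC);cv2.imwrite('pics/c1.png',im[:,:,::-1])
im=cv2.resize(d['color'][170:270,290:420],None,fx=5,fy=5,interpolation=cv2.INTER_CUBIC);cv2.imwrite('pics/c2.png',im[:,:,::-1])
s=pickle.load(open('scene0.pkl','rb'))
im=cv2.resize(s['color'][130:270,80:240],None,fx=4,fy=4,interpolation=cv2.INTER_CUBIC);cv2.imwrite('pics/c3.png',im[:,:,::-1])
im=cv2.resize(s['color'][190:270,200:360],None,fx=5,fy=5,interpolation=cv2.INTER_CUBIC);cv2.imwrite('pics/c4.png',im[:,:,::-1])
for n,dd in(('top',d),('scene',s)):
    h=cv2.cvtColor(dd['color'],cv2.COLOR_RGB2HSV)
    m=((h[...,0]>5)&(h[...,0]<16)&(h[...,1]>180)&(h[...,2]>110)).astype(np.uint8)
    nc,l,stt,c=cv2.connectedComponentsWithStats(m)
    for i in range(1,nc):
        if stt[i,4]>30: 
            Q=cloud(dd)[l==i]; print(n,stt[i],c[i].round(1),np.nanmin(Q,0).round(3),np.nanmax(Q,0).round(3))
# cloud probes
for u,v in[(310,217),(330,200),(340,225),(220,215),(250,300),(315,187),(315,248),(356,217),(325,217)]:
    print(u,v,P[v,u].round(4))
E
```

```text
top [211 202  15  14  46] [219.7 207.9] [0.555 0.205 0.025] [0.594 0.238 0.061]
scene [239 199  97  38 825] [291.4 217.4] [0.479 0.142 0.01 ] [0.693 0.293 0.064]
310 217 [ 0.5489 -0.012   0.04  ]
330 200 [ 0.5908 -0.0644  0.0472]
340 225 [ 0.525  -0.0839  0.0523]
220 215 [0.5647 0.2208 0.0057]
250 300 [3.471e-01 1.441e-01 1.000e-04]
315 187 [ 0.6298 -0.0304  0.033 ]
315 248 [ 0.471  -0.0214  0.0328]
356 217 [ 0.5472 -0.1297  0.0382]
325 217 [ 0.5447 -0.0464  0.0593]
```

View pics/c1.png

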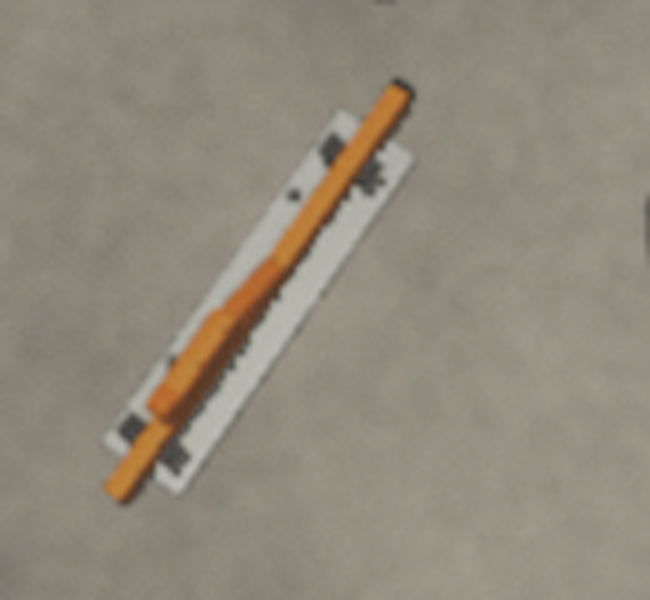

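View pics/c2.png

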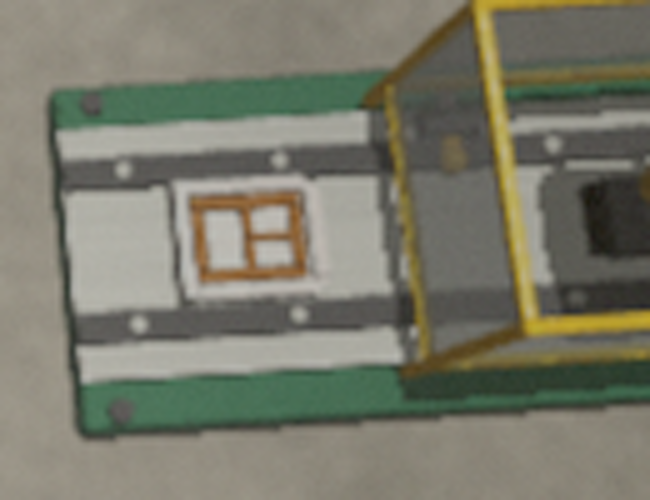

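View pics/c3.png

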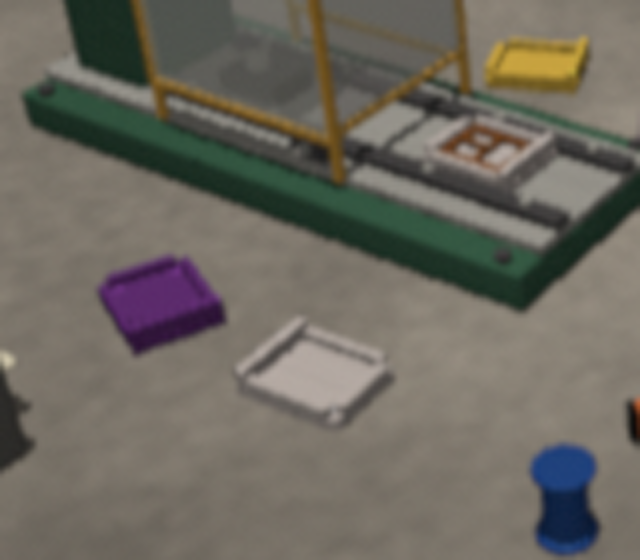

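View pics/c4.png

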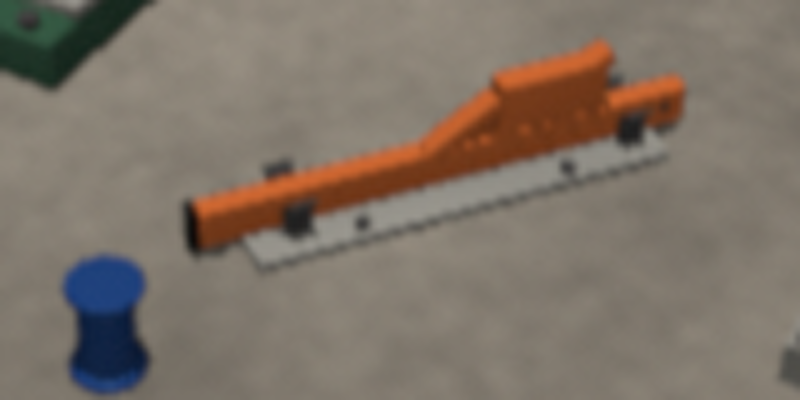

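```bash
python3 - <<'E'
from h import *
d=pickle.load(open('top0.pkl','rb')); s=pickle.load(open('scene0.pkl','rb'))
c1=lambda u,v:(u/5+170-.4,v/5+150-.4); c2=lambda u,v:(u/5+290-.4,v/5+170-.4)
def yaw(a,b): return np.degrees(np.arctan2(*(b-a)[[1,0]]))
pl=[onplane(d,*c1(*p),.006) for p in[(340,108),(413,155),(178,493),(105,440)]]
print('plate',[p[:2].round(4) for p in pl]); f=(pl[0]+pl[1])/2;b=(pl[2]+pl[3])/2
print('center',((f+b)/2).round(4),'len',np.linalg.norm(f-b),'yaw',yaw(b,f))
tip=onplane(d,*c1(402,86),.028);tail=onplane(d,*c1(117,493),.028)
print('stick',tip.round(4),tail.round(4),((tip+tail)/2).round(4),np.linalg.norm(tip-tail),yaw(tail,tip))
# heights
P=cloud(d)
Q=cloud(s); h=cv2.cvtColor(s['color'],cv2.COLOR_RGB2HSV); m=(h[...,0]>5)&(h[...,0]<16)&(h[...,1]>180)
m[:, :230]=0; q=Q[m]; q=q[(q[:,2]>.035)&(q[:,2]<.08)]; print('handle cloud',q.mean(0).round(4),np.percentile(q,[2,98],axis=0).round(4))
# press lines
for n,a,b2,z in[('rail near inner',(80,315),(395,302),.048),('rail far inner',(65,188),(385,172),.048),('green near out',(85,436),(640,405),.03),('green far',(55,92),(380,70),.03),('bedleft',(55,128),(82,380),.04),('rear wall',(175,182),(190,300),.06),('guard bottom front',(395,90),(415,370),.04)]:
    A=onplane(d,*c2(*a),z);B=onplane(d,*c2(*b2),z); print(n,A.round(4),B.round(4),yaw(A,B).round(2))
E
```

```text
plate [array([0.6855, 0.1738]), array([0.6581, 0.1343]), array([0.478 , 0.2583]), array([0.5061, 0.2969])]
center [0.5819 0.2158 0.006 ] len 0.2181563555428932 yaw -34.50275002760996
stick [0.6902 0.1394 0.028 ] [0.4763 0.2859 0.028 ] [0.5832 0.2127 0.028 ] 0.25924049929501497 -34.41865167415575
handle cloud [0.5489 0.2446 0.0487] [[0.5192 0.2169 0.0359]
 [0.5838 0.2657 0.0615]]
rail near inner [0.5081 0.0023 0.048 ] [ 0.5119 -0.1556  0.048 ] -88.63
rail far inner [0.573  0.0067 0.048 ] [ 0.5785 -0.1567  0.048 ] -88.07
green near out [4.497e-01 4.000e-04 3.000e-02] [ 0.4602 -0.2797  0.03  ] -87.85
green far [0.6285 0.0071 0.03  ] [ 0.6376 -0.165   0.03  ] -86.99
bedleft [0.6065 0.0093 0.04  ] [0.4766 0.0019 0.04  ] -176.75
rear wall [ 0.5726 -0.047   0.06  ] [ 0.5129 -0.0507  0.06  ] -176.53
guard bottom front [ 0.6238 -0.1685  0.04  ] [ 0.4787 -0.1649  0.04  ] 178.56
```

```bash
cat >> h.py <<'E'
def Rd(yaw):
    y=np.radians(yaw); x=np.array([np.cos(y),np.sin(y),0]); z=np.array([0,0,-1.]); return np.stack([x,np.cross(z,x),z],1)
def plan(p,yaw,s=None):
    s=s or manip.observe(); R0=q2R(s['eef_rot']); sh=R0.T@(np.array(p)-s['tool_pos']); rv=R.from_matrix(R0.T@Rd(yaw)).as_rotvec(degrees=True)
    print('row',sh.round(4).tolist(),rv.round(2).tolist())
E
python3 - <<'E'
from h import *
plan((.30,-.35,.40),70); plan((.31,-.1,.40),90);plan((.36,.08,.40),90);plan((.545,.15,.30),92)
E
```

```text
row [0.1649, -0.2193, -0.1859] [-0.08, -0.05, -50.36]
row [0.2584, -0.4514, -0.1856] [-0.07, -0.06, -70.36]
row [0.366, -0.6041, -0.1853] [-0.07, -0.06, -70.36]
row [0.5637, -0.6077, -0.0853] [-0.07, -0.06, -72.36]
```

Request:
carry_out --pt "0.165 -0.22 -0.186 0 0 -45 0" --pt "0.165 -0.22 -0.186 0 0 -45 0" --pt "0.165 -0.22 -0.186 0 0 -45 0" --pt "0.165 -0.22 -0.186 0 0 -45 0" --pt "0.18 -0.25 -0.186 0 0 -50 0" --squeeze 30

```text
time_s: 0.65
tool_pos: [0.2791, -0.4094, 0.3507]
eef_rot: [-0.0, 0.853, 0.522, 0.0]
force: [1.6, -0.3, 0.3]
gripper_width: 0.996
```

```bash
python3 - <<'E'
from h import *
st();plan((.31,-.1,.40),90);plan((.36,.08,.40),90)
E
```

```text
{'time_s': 0.65, 'tool_pos': [0.2791, -0.4094, 0.3507], 'eef_rot': [-0.0002, 0.8529, 0.522, 0.0003], 'force': [1.5643, -0.2603, 0.2784], 'moment': [-0.0159, -0.1244, 0.0273], 'gripper_width': 0.9955, 'joint_pos': [-1.0812, -0.2723, 1.8001, 0.0006, 1.6142, -0.6087]}
row [0.2896, -0.1133, -0.049] [0.01, -0.04, -27.07]
row [0.4726, -0.1507, -0.0489] [0.01, -0.04, -27.07]
```

Request:
carry_out --pt "0.29 -0.113 -0.05 0 0 -27 0" --pt "0.29 -0.113 -0.05 0 0 -27 0" --pt "0.29 -0.113 -0.05 0 0 -27 0" --pt "0.29 -0.113 -0.05 0 0 -27 0" --pt "0.29 -0.113 -0.05 0 0 -27 0"

```text
time_s: 1.15
tool_pos: [0.3033, -0.1635, 0.3901]
eef_rot: [0.0, 0.708, 0.706, 0.001]
force: [2.0, 0.1, 0.8]
gripper_width: 1.001
```

```bash
python3 - <<'E'
from h import *
st();plan((.36,.08,.40),90);plan((.545,.15,.30),92)
E
```

```text
{'time_s': 1.15, 'tool_pos': [0.3033, -0.1635, 0.3901], 'eef_rot': [0.0, 0.7077, 0.7065, 0.0005], 'force': [1.9601, 0.0745, 0.782], 'moment': [-0.026, -0.1405, -0.0306], 'gripper_width': 1.0006, 'joint_pos': [-0.6516, -0.6316, 1.9798, 0.0011, 1.7931, -0.6496]}
row [0.2436, 0.0563, -0.0097] [0.05, -0.04, -0.1]
row [0.3139, 0.2411, 0.0905] [0.05, -0.04, -2.1]
```

Request:
carry_out --pt "0.25 0.06 -0.01 0 0 0 0" --pt "0.25 0.06 -0.01 0 0 0 0" --pt "0.25 0.06 -0.01 0 0 0 0" --pt "0.25 0.06 -0.01 0 0 0 0" --pt "0.314 0.24 0.09 0 0 -2 0"

```text
time_s: 1.65
tool_pos: [0.3892, 0.0569, 0.3829]
eef_rot: [0.003, 0.693, 0.721, 0.004]
force: [1.1, -0.3, 0.3]
gripper_width: 1.0
```

```bash
python3 - <<'E'
from h import *
st();plan((.545,.15,.30),92)
E
```

```text
{'time_s': 1.65, 'tool_pos': [0.3892, 0.0569, 0.3829], 'eef_rot': [0.0034, 0.6933, 0.7206, 0.0041], 'force': [1.1105, -0.3441, 0.3307], 'moment': [-0.0219, -0.1599, 0.0709], 'gripper_width': 1.0002, 'joint_pos': [0.0076, -0.521, 1.9258, 0.0012, 1.7261, -0.0308]}
row [0.087, 0.1584, 0.0847] [0.61, -0.05, 0.21]
```

Request:
carry_out --pt "0.087 0.158 0.085 0.6 0 0 0" --pt "0.087 0.158 0.085 0.6 0 0 0" --pt "0.087 0.158 0.085 0.6 0 0 0" --pt "0.087 0.158 0.085 0.6 0 0 0" --pt "0.087 0.158 0.085 0.6 0 0 0"

```text
time_s: 2.15
tool_pos: [0.5454, 0.1518, 0.2917]
eef_rot: [-0.004, 0.693, 0.721, -0.004]
force: [-1.2, -0.5, -0.7]
gripper_width: 1.003
```

```bash
python3 - <<'E'
from h import *
st();d=cap('wrist');save(d,'w1.png');pickle.dump(d,open('w1.pkl','wb'))
im=cv2.resize(d['color'],(800,600),interpolation=cv2.INTER_CUBIC);cv2.imwrite('pics/w1b.png',im[:,:,::-1])
plan((.548,.24,.22),145.5)
E
```

```text
{'time_s': 2.15, 'tool_pos': [0.5454, 0.1518, 0.2917], 'eef_rot': [-0.0039, 0.6925, 0.7213, -0.0044], 'force': [-1.1597, -0.5298, -0.6709], 'moment': [-0.0581, -0.0959, 0.0079], 'gripper_width': 1.0029, 'joint_pos': [0.176, -0.0907, 1.7392, 0.0012, 1.5047, 0.1352]}
row [0.089, 0.0077, 0.0746] [-0.48, -0.2, -53.2]
```

View pics/w1b.png

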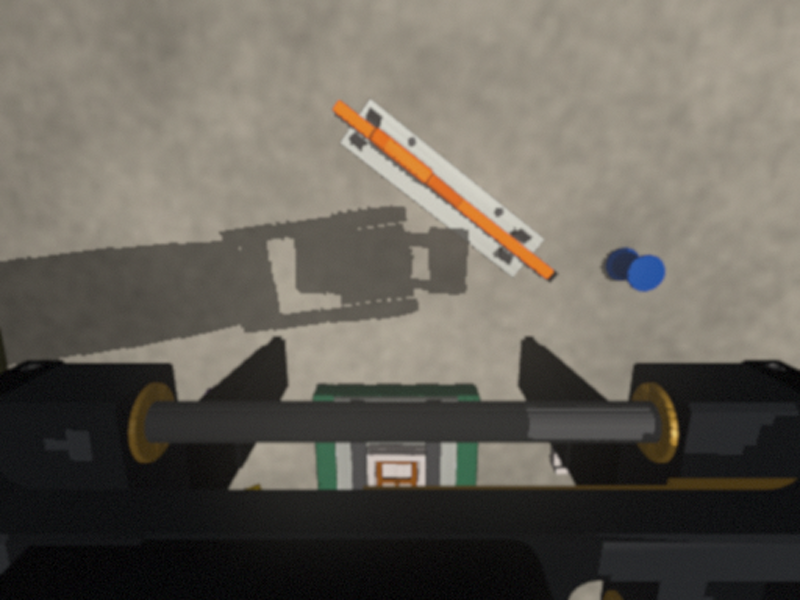

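The view shows the stick from (338,105) to its black tip (552,276) in the rest. The press front edge is at (313..477, 387), with the carrier's rear wall near (397,452). I'll measure from a closer wrist view.

Request:
carry_out --pt "0.089 0.008 0.075 0 0 -53 0" --pt "0.089 0.008 0.075 0 0 -53 0" --pt "0.089 0.008 0.075 0 0 -53 0" --pt "0.089 0.008 0.075 0 0 -53 0" --pt "0.089 0.008 0.075 0 0 -53 0"

```text
time_s: 2.7
tool_pos: [0.5474, 0.2399, 0.2204]
eef_rot: [-0.003, 0.378, 0.926, -0.001]
force: [0.8, 0.1, 0.5]
gripper_width: 1.003
```

```bash
python3 - <<'E'
from h import *
d=pickle.load(open('w1.pkl','rb'))
k=.64
def yaw(a,b): return np.degrees(np.arctan2(*(b-a)[[1,0]]))
L=onplane(d,315*k,386*k,.03);Rr=onplane(d,477*k,387*k,.03);print('press front',L.round(4),Rr.round(4))
im=cv2.resize(d['color'][240:315,190:320],None,fx=6,fy=6,interpolation=cv2.INTER_CUBIC);cv2.imwrite('pics/w1c.png',im[:,:,::-1])
plan((.548,.24,.22),145.5)
E
```

```text
press front [0.4558 0.0107 0.03  ] [0.6267 0.0174 0.03  ]
row [-0.0004, 0.0004, 0.0004] [-0.23, -0.29, -9.93]
```

View pics/w1c.png

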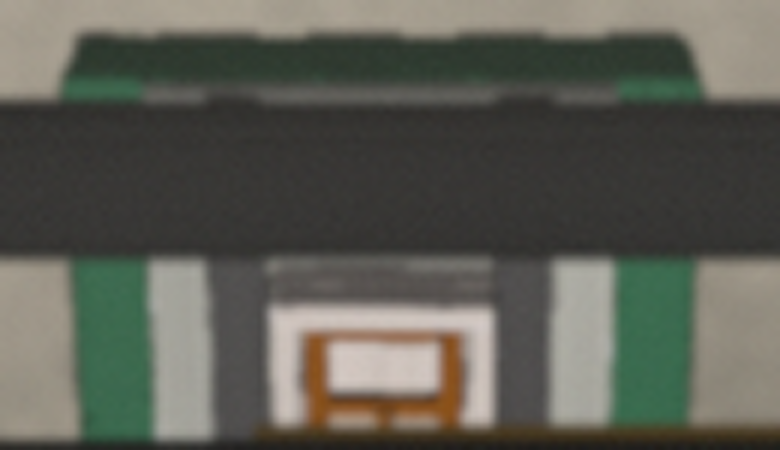

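Request:
carry_out --pt "0 0 0 0 0 -10 0" --pt "0 0 0 0 0 -10 0" --pt "0 0 0 0 0 -10 0"

```text
time_s: 3.0
tool_pos: [0.5473, 0.2394, 0.2225]
eef_rot: [-0.002, 0.296, 0.955, -0.0]
force: [0.0, 0.6, -0.1]
gripper_width: 0.997
```

```bash
python3 - <<'E'
from h import *
d=pickle.load(open('w1.pkl','rb'))
c=lambda u,v:(u/6+190-.42,v/6+240-.42)
def yaw(a,b): return np.degrees(np.arctan2(*(b-a)[[1,0]]))
for n,a,b,z in[('greentop front',(62,80),(703,82),.033),('wall rear top',(270,307),(497,306),.06),('wall rear bottom',(268,268),(494,264),.042),('green left',(75,260),(83,440),.033),('green right',(695,260),(690,440),.033),('railL outer',(208,260),(215,440),.048),('railR outer',(551,260),(548,440),.048)]:
    A=onplane(d,*c(*a),z);B=onplane(d,*c(*b),z);print(n,A.round(4),B.round(4),yaw(A,B).round(2))
st();d=cap('wrist');pickle.dump(d,open('w2.pkl','wb'))
im=cv2.resize(d['color'],(800,600),interpolation=cv2.INTER_CUBIC);cv2.imwrite('pics/w2.png',im[:,:,::-1])
E
```

```text
greentop front [0.4535 0.0014 0.033 ] [0.6294 0.0089 0.033 ] 2.45
wall rear top [ 0.5142 -0.0487  0.06  ] [ 0.5747 -0.0454  0.06  ] 3.05
wall rear bottom [ 0.512  -0.0486  0.042 ] [ 0.5745 -0.0443  0.042 ] 3.89
green left [ 0.4565 -0.0545  0.033 ] [ 0.4583 -0.1139  0.033 ] -88.29
green right [ 0.6317 -0.0461  0.033 ] [ 0.6352 -0.1051  0.033 ] -86.66
railL outer [ 0.496 -0.043  0.048] [ 0.4986 -0.1002  0.048 ] -87.43
railR outer [ 0.5896 -0.0385  0.048 ] [ 0.5922 -0.0956  0.048 ] -87.33
{'time_s': 3.0, 'tool_pos': [0.5473, 0.2394, 0.2225], 'eef_rot': [-0.002, 0.2963, 0.9551, -0.0002], 'force': [0.0103, 0.6457, -0.144], 'moment': [-0.0048, -0.1874, -0.0149], 'gripper_width': 0.9973, 'joint_pos': [0.3215, 0.0062, 1.7605, 0.002, 1.3783, -0.6481]}
```

View pics/w2.png

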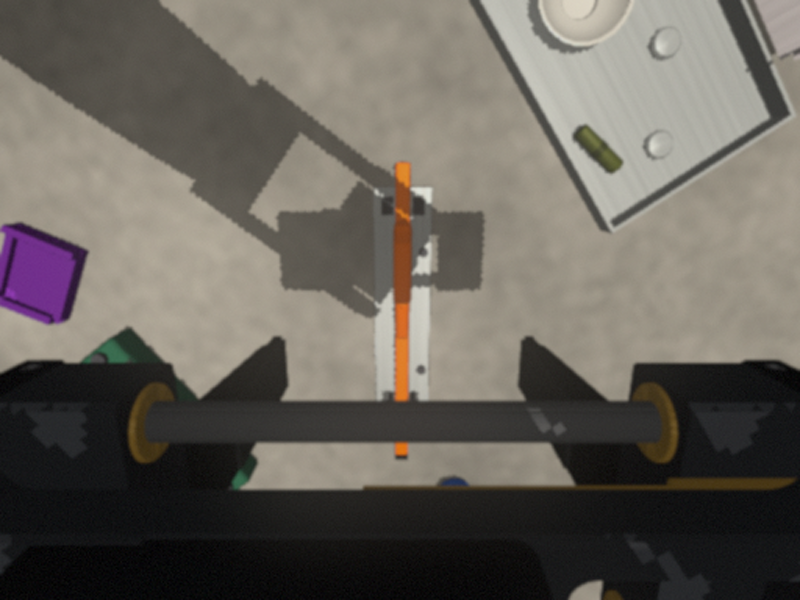

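```bash
python3 - <<'E'
from h import *
d=pickle.load(open('w2.pkl','rb'));k=.64;e=-.18
def f(u,v,z): return onplane(d,u*k+e,v*k+e,z)
def yaw(a,b): return np.degrees(np.arctan2(*(b-a)[[1,0]]))
t=f(401,455,.025);b=f(403,163,.028);print('stick',t.round(4),b.round(4),((t+b)/2).round(4),np.linalg.norm((t-b)[:2]),yaw(b,t))
a=f(402,222,.058);c=f(402,304,.058);print('handle',a.round(4),c.round(4),((a+c)/2).round(4),np.linalg.norm(a-c))
p=f(376,187,.006);q=f(432,187,.006);print('plate',p.round(4),q.round(4),((p+q)/2).round(4))
P=cloud(d)
for u,v in[(402,240),(402,280),(402,200),(402,350)]: print(P[int(v*k),int(u*k)].round(4))
# triangulate handle mid end / tip from top and w2
T=pickle.load(open('top0.pkl','rb'))
def tri(d1,p1,d2,p2):
    o1,r1=ray(d1,*p1);o2,r2=ray(d2,*p2);A=np.stack([r1,-r2],1);s=np.linalg.lstsq(A,o2-o1,rcond=None)[0]
    return ((o1+s[0]*r1+o2+s[1]*r2)/2).round(4)
print('tip tri',tri(T,(402/5+169.6,86/5+149.6),d,(401*k+e,455*k+e)))
print('tail tri',tri(T,(117/5+169.6,493/5+149.6),d,(403*k+e,163*k+e)))
u=np.radians(-34.5);o=(t+b)/2
g=o[:2]-.055*np.array([np.cos(u),np.sin(u)]);print('grip',g)
plan((g[0],g[1],.10),145.5)
im=cv2.resize(d['color'][90:310,215:300],None,fx=3.4,fy=2.7,interpolation=cv2.INTER_CUBIC);cv2.imwrite('pics/w2c.png',im[:,:,::-1])
E
```

```text
stick [0.6911 0.1389 0.025 ] [0.4764 0.2886 0.028 ] [0.5837 0.2138 0.0265] 0.26171911792621677 -34.90584786986697
handle [0.5116 0.2636 0.058 ] [0.5636 0.2278 0.058 ] [0.5376 0.2457 0.058 ] 0.06304688816314351
plate [0.4787 0.2595 0.006 ] [0.5054 0.2983 0.006 ] [0.4921 0.2789 0.006 ]
[0.522  0.2563 0.0598]
[0.5478 0.2385 0.0579]
[0.4994 0.2717 0.0282]
[0.6047 0.1993 0.0275]
tip tri [0.6906 0.1393 0.0261]
tail tri [0.4767 0.2883 0.0178]
grip [0.5384218  0.24491127]
row [0.01, -0.0004, 0.1222] [-0.1, -0.22, -0.01]
```

View pics/w2c.png

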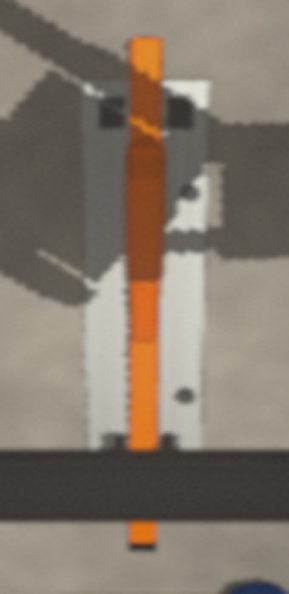

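Request:
carry_out --pt "0.01 -0.001 0.12 0 0 0 0" --pt "0.01 -0.001 0.12 0 0 0 0" --pt "0.01 -0.001 0.12 0 0 0 60" --pt "0.01 -0.001 0.15 0 0 0 60" --pt "0.01 -0.001 0.15 0 0 0 60"

```text
time_s: 3.55
tool_pos: [0.5346, 0.243, 0.0683]
eef_rot: [-0.005, 0.297, 0.955, -0.003]
force: [-0.3, -0.2, 0.2]
gripper_width: 0.806
```

```bash
python3 - <<'E'
from h import *
st();plan((.5383,.2450,.0235),145.3)
E
```

```text
{'time_s': 3.55, 'tool_pos': [0.5346, 0.243, 0.0683], 'eef_rot': [-0.0053, 0.297, 0.9548, -0.0027], 'force': [-0.3142, -0.1629, 0.2487], 'moment': [0.0164, -0.1302, -0.0282], 'gripper_width': 0.8063, 'joint_pos': [0.3341, 0.1293, 1.9039, 0.0022, 1.1201, -0.6345]}
row [-0.0023, 0.0041, 0.0447] [-0.47, -0.49, 0.14]
```

Request:
carry_out --pt "-0.002 0.004 0.03 -0.5 -0.5 0 60" --pt "-0.002 0.004 0.045 -0.5 -0.5 0 60" --pt "-0.002 0.004 0.045 -0.5 -0.5 0 60" --pt "-0.002 0.004 0.045 -0.5 -0.5 0 60"

```text
time_s: 3.95
tool_pos: [0.5386, 0.2451, 0.0245]
eef_rot: [0.001, 0.297, 0.955, 0.001]
force: [-0.3, 0.4, 1.3]
gripper_width: 0.766
```

```bash
python3 - <<'E'
from h import *
st();plan((.5383,.2450,.0235),145.3)
E
```

```text
{'time_s': 3.95, 'tool_pos': [0.5386, 0.2451, 0.0245], 'eef_rot': [0.0006, 0.2972, 0.9548, 0.0005], 'force': [-0.2667, 0.3869, 1.272], 'moment': [0.0214, -0.1969, 0.002], 'gripper_width': 0.7663, 'joint_pos': [0.3363, 0.1877, 1.922, 0.0001, 1.0303, -0.6311]}
row [0.0002, -0.0003, 0.001] [0.08, 0.05, 0.13]
```

Request:
carry_out --pt "0 0 0.001 0 0 0 255" --pt "0 0 0.001 0 0 0 255" --pt "0 0 0.001 0 0 0 255" --pt "0 0 0.001 0 0 0 255" --pt "0 0 0.001 0 0 0 255" --squeeze 50

```text
time_s: 4.45
tool_pos: [0.5387, 0.2452, 0.0237]
eef_rot: [0.001, 0.297, 0.955, 0.001]
force: [-0.0, -0.1, 0.3]
gripper_width: 0.402
```

Request:
carry_out --pt "0 0 0.001 0 0 0 255" --pt "0 0 0.001 0 0 0 255" --pt "0 0 0.001 0 0 0 255" --pt "0 0 0.001 0 0 0 255" --pt "0 0 0.001 0 0 0 255"

```text
time_s: 4.95
tool_pos: [0.5386, 0.2451, 0.0225]
eef_rot: [0.001, 0.297, 0.955, 0.0]
force: [0.5, 0.5, -1.0]
gripper_width: 0.143
```

```bash
python3 - <<'E'
from h import *
st()
E
```

```text
{'time_s': 4.95, 'tool_pos': [0.5386, 0.2451, 0.0225], 'eef_rot': [0.0006, 0.2972, 0.9548, 0.0005], 'force': [0.5406, 0.4958, -0.9618], 'moment': [0.0393, -0.1495, -0.0027], 'gripper_width': 0.1433, 'joint_pos': [0.3364, 0.1904, 1.9227, 0.0001, 1.027, -0.631]}
```

Request:
carry_out --pt "0 0 0 0 0 0 255" --pt "0 0 -0.02 0 0 0 255" --pt "0 0 -0.045 0 0 0 255" --pt "0 0 -0.08 0 0 0 255" --pt "0 0 -0.11 0 0 0 255"

```text
time_s: 5.45
tool_pos: [0.5382, 0.245, 0.1336]
eef_rot: [0.0, 0.297, 0.955, 0.0]
force: [0.6, -0.1, -1.6]
gripper_width: 0.144
```

```bash
python3 - <<'E'
from h import *
st()
for n in('scene','top'):
    d=cap(n);save(d,n+'1.png')
    pickle.dump(d,open(n+'1.pkl','wb'))
d=cap('scene')
im=cv2.resize(d['color'][150:270,180:360],None,fx=4.4,fy=4.4,interpolation=cv2.INTER_CUBIC);cv2.imwrite('pics/s1c.png',im[:,:,::-1])
plan((.5405,.215,.145),92.6)
E
```

```text
{'time_s': 5.45, 'tool_pos': [0.5382, 0.245, 0.1336], 'eef_rot': [0.0004, 0.2972, 0.9548, 0.0005], 'force': [0.6147, -0.1149, -1.5749], 'moment': [0.1199, -0.1355, 0.0422], 'gripper_width': 0.1438, 'joint_pos': [0.3363, 0.0591, 1.8599, 0.0003, 1.2213, -0.6311]}
row [-0.0178, -0.0249, -0.0099] [0.4, 0.06, 52.83]
```

View pics/s1c.png

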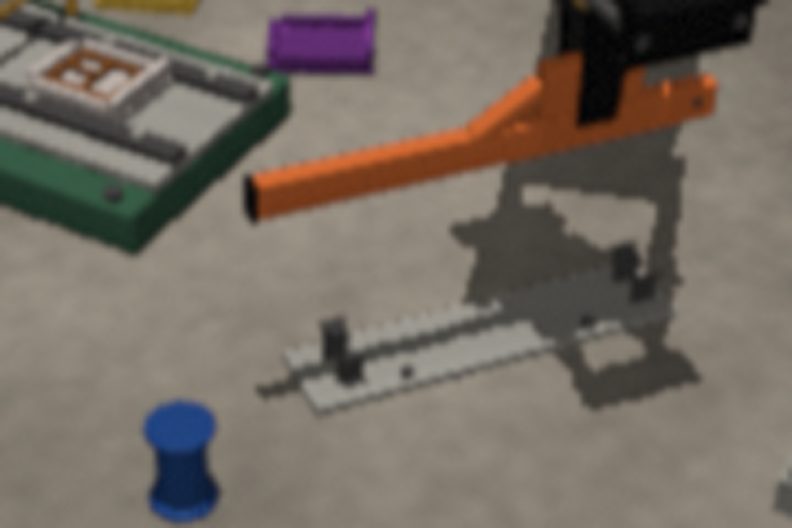

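Request:
carry_out --pt "-0.008 -0.027 -0.01 0 0 10 255" --pt "-0.009 -0.029 -0.01 0 0 20 255" --pt "-0.01 -0.03 -0.01 0 0 30 255" --pt "-0.01 -0.03 -0.01 0 0 40 255" --pt "-0.01 -0.03 -0.01 0 0 53 255"

```text
time_s: 6.1
tool_pos: [0.5297, 0.2147, 0.1422]
eef_rot: [0.0, 0.629, 0.778, 0.001]
force: [-1.2, 1.1, -1.5]
gripper_width: 0.144
```

```bash
python3 - <<'E'
from h import *
st();plan((.531,.215,.0605),92.6)
E
```

```text
{'time_s': 6.1, 'tool_pos': [0.5297, 0.2147, 0.1422], 'eef_rot': [0.0005, 0.6287, 0.7776, 0.0012], 'force': [-1.177, 1.0557, -1.4896], 'moment': [0.0618, -0.1487, -0.0707], 'gripper_width': 0.1436, 'joint_pos': [0.2909, 0.0068, 1.8983, 0.0007, 1.2339, 0.0797]}
row [-0.0001, 0.0011, 0.0817] [0.14, -0.06, 9.49]
```

Request:
carry_out --pt "0 0.001 0.02 0 0 8 255" --pt "0 0.001 0.05 0 0 9.5 255" --pt "0 0.001 0.07 0 0 9.5 255" --pt "0 0.001 0.07 0 0 9.5 255" --pt "0 0.001 0.07 0 0 9.5 255"

```text
time_s: 6.6
tool_pos: [0.5297, 0.2147, 0.0706]
eef_rot: [-0.0, 0.691, 0.723, -0.0]
force: [-0.6, -0.1, -0.9]
gripper_width: 0.143
```

```bash
python3 - <<'E'
from h import *
st();plan((.531,.215,.0605),92.6)
for n in('scene','top'):
    d=cap(n);pickle.dump(d,open(n+'2.pkl','wb'))
    c=(slice(150,270),slice(190,350)) if n=='top' else (slice(120,240),slice(150,310))
    im=cv2.resize(d['color'][c],None,fx=5,fy=5,interpolation=cv2.INTER_CUBIC);cv2.imwrite(f'pics/{n}2c.png',im[:,:,::-1])
E
```

```text
{'time_s': 6.6, 'tool_pos': [0.5297, 0.2147, 0.0706], 'eef_rot': [-0.0004, 0.6909, 0.7229, -0.0001], 'force': [-0.6202, -0.0926, -0.8595], 'moment': [0.0116, -0.1585, -0.0268], 'gripper_width': 0.1432, 'joint_pos': [0.2908, 0.0869, 1.9457, 0.0007, 1.1096, 0.2453]}
row [0.0003, 0.0013, 0.0101] [-0.04, -0.03, -0.01]
```

View pics/top2c.png

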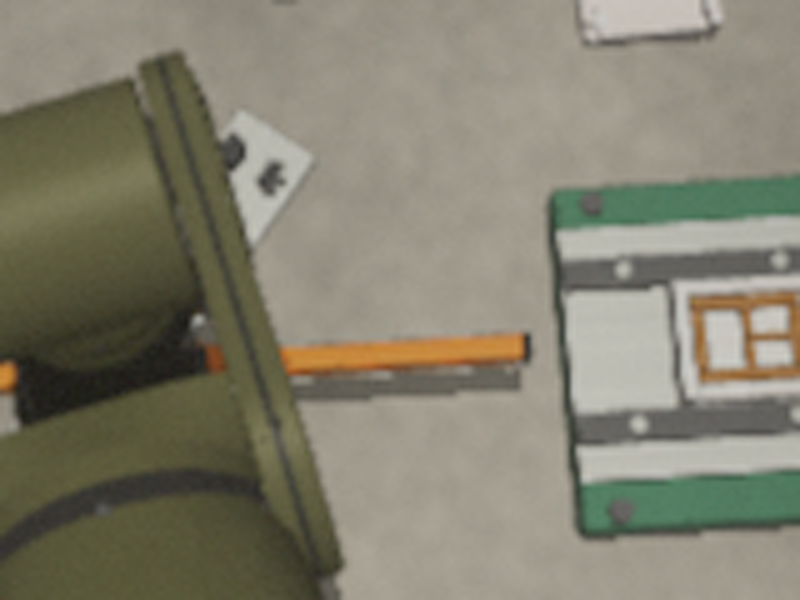

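View pics/scene2c.png

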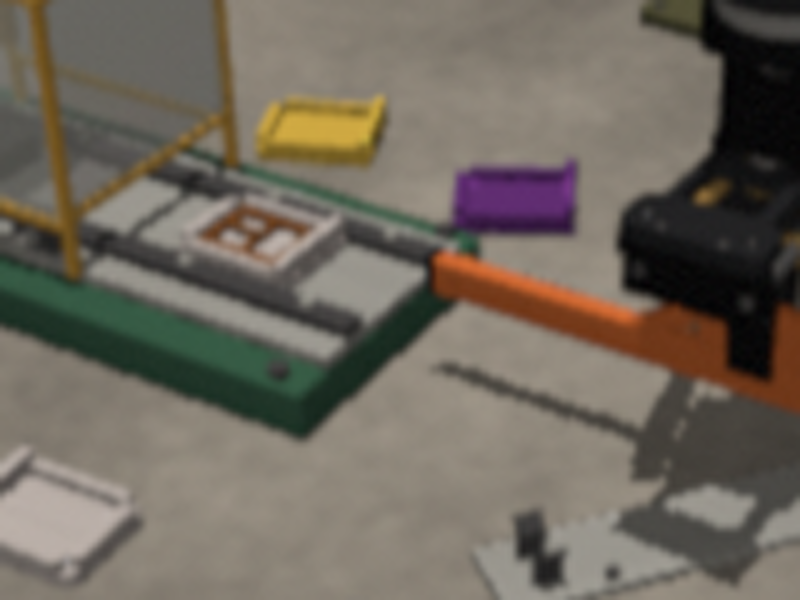

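```bash
python3 - <<'E'
from h import *
d=pickle.load(open('top2.pkl','rb'))
c=lambda u,v:(u/5+190-.4,v/5+150-.4)
print(onplane(d,*c(527,347),.076).round(4),onplane(d,*c(290,360),.076).round(4))
for n,p in[('railfar',(675,262)),('wallL',(675,285)),('wallR',(684,403))]: print(n,onplane(d,*c(*p),.055).round(4))
# lateral: carrier center
P=cloud(d)
E
```

```text
[0.5379 0.0304 0.076 ] [0.5335 0.1461 0.076 ]
railfar [ 0.584  -0.0487  0.055 ]
wallL [ 0.5721 -0.0479  0.055 ]
wallR [ 0.5122 -0.0486  0.055 ]
```

Request:
carry_out --pt "0 0.001 0.01 0 0 0 255" --pt "0 0.001 0.01 0 0 0 255" --pt "-0.025 0.001 0.01 0 0 0 255" --pt "-0.055 0.001 0.01 0 0 0 255" --pt "-0.055 0.001 0.01 0 0 0 255"

```text
time_s: 7.2
tool_pos: [0.5352, 0.1581, 0.0631]
eef_rot: [0.001, 0.692, 0.722, 0.002]
force: [-0.1, 0.6, -0.4]
gripper_width: 0.144
```

```bash
python3 - <<'E'
from h import *
st();plan((.5334,.162,.0605),92.6)
for n in('top','scene'):
    d=cap(n);pickle.dump(d,open(n+'3.pkl','wb'))
    c=(slice(150,270),slice(230,390)) if n=='top' else (slice(120,240),slice(120,280))
    im=cv2.resize(d['color'][c],None,fx=5,fy=5,interpolation=cv2.INTER_CUBIC);cv2.imwrite(f'pics/{n}3c.png',im[:,:,::-1])
E
```

```text
{'time_s': 7.2, 'tool_pos': [0.5352, 0.1581, 0.0631], 'eef_rot': [0.0011, 0.6918, 0.722, 0.0016], 'force': [-0.0893, 0.5716, -0.4361], 'moment': [0.085, -0.1045, -0.0222], 'gripper_width': 0.1445, 'joint_pos': [0.191, 0.0648, 1.9834, 0.0001, 1.0895, 0.1482]}
row [0.0039, -0.0016, 0.0026] [0.22, -0.04, -0.15]
```

View pics/top3c.png

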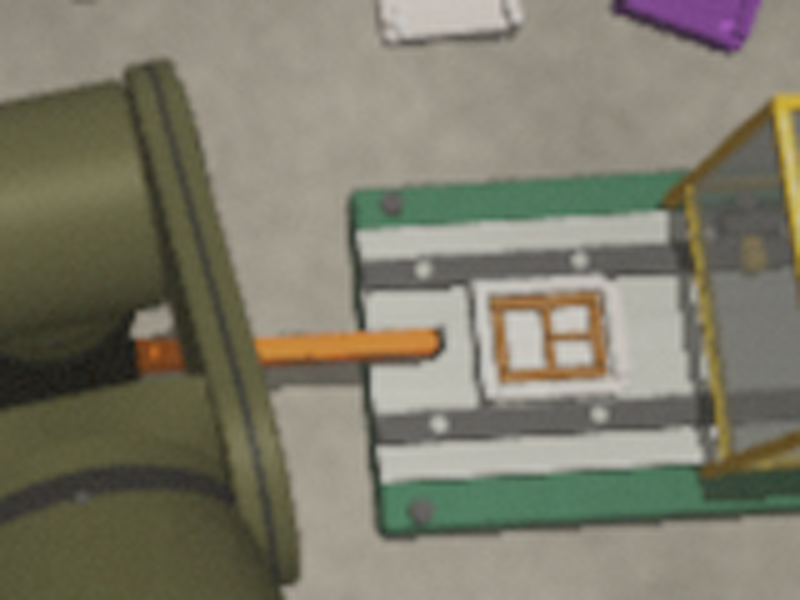

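View pics/scene3c.png

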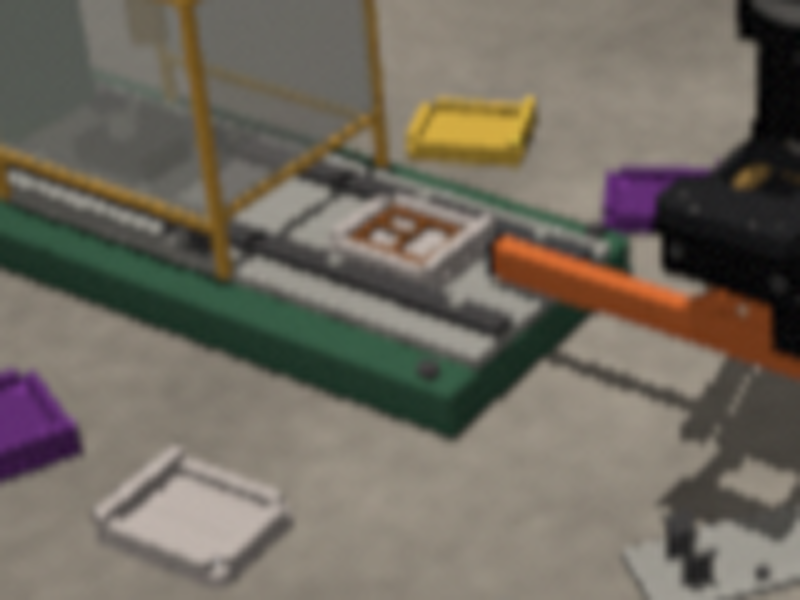

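Request:
carry_out --pt "0 -0.001 0.003 0 0 0 255" --pt "-0.006 -0.001 0.003 0 0 0 255" --pt "-0.01 -0.001 0.003 0 0 0 255" --pt "-0.01 -0.001 0.003 0 0 0 255"

```text
time_s: 7.7
tool_pos: [0.5346, 0.1499, 0.0601]
eef_rot: [0.001, 0.691, 0.722, 0.002]
force: [0.2, 0.1, -0.7]
gripper_width: 0.146
```

```bash
python3 - <<'E'
from h import *
st();plan((.5344,.138,.0605),92.6)
E
```

```text
{'time_s': 7.7, 'tool_pos': [0.5346, 0.1499, 0.0601], 'eef_rot': [0.0007, 0.6915, 0.7224, 0.0021], 'force': [0.1667, 0.1065, -0.6503], 'moment': [0.1046, -0.1166, -0.0061], 'gripper_width': 0.1462, 'joint_pos': [0.1759, 0.0624, 1.9917, 0.0016, 1.0833, 0.1314]}
row [-0.0119, -0.0007, -0.0004] [0.23, -0.11, -0.09]
```

Request:
carry_out --pt "-0.002 -0.0005 0 0 0 0 255" --pt "-0.004 -0.0005 0 0 0 0 255" --pt "-0.006 -0.0005 0 0 0 0 255" --pt "-0.008 -0.0005 0 0 0 0 255" --pt "-0.01 -0.0005 0 0 0 0 255"

```text
time_s: 8.2
tool_pos: [0.5346, 0.1397, 0.0602]
eef_rot: [0.001, 0.692, 0.722, 0.002]
force: [-0.6, 2.2, -1.2]
gripper_width: 0.144
```

Request:
carry_out --pt "-0.002 0 0 0 0 0 255" --pt "-0.004 0 0 0 0 0 255" --pt "-0.006 0 0 0 0 0 255" --pt "-0.008 0 0 0 0 0 255" --pt "-0.01 0 0 0 0 0 255"

```text
time_s: 8.7
tool_pos: [0.5351, 0.1296, 0.0602]
eef_rot: [0.001, 0.692, 0.722, 0.002]
force: [0.7, -0.2, -0.5]
gripper_width: 0.147
```

```bash
python3 - <<'E'
from h import *
st();plan((.5352,.1235,.0605),92.6)
d=cap('scene');pickle.dump(d,open('scene4.pkl','wb'))
im=cv2.resize(d['color'][120:240,120:280],None,fx=5,fy=5,interpolation=cv2.INTER_CUBIC);cv2.imwrite(f'pics/scene4c.png',im[:,:,::-1])
E
```

```text
{'time_s': 8.7, 'tool_pos': [0.5351, 0.1296, 0.0602], 'eef_rot': [0.0007, 0.6915, 0.7224, 0.0022], 'force': [0.6599, -0.1825, -0.5474], 'moment': [0.0854, -0.1223, 0.0132], 'gripper_width': 0.1467, 'joint_pos': [0.1392, 0.0521, 2.0023, 0.0018, 1.0827, 0.0947]}
row [-0.0061, -0.0002, -0.0003] [0.24, -0.12, -0.1]
```

View pics/scene4c.png

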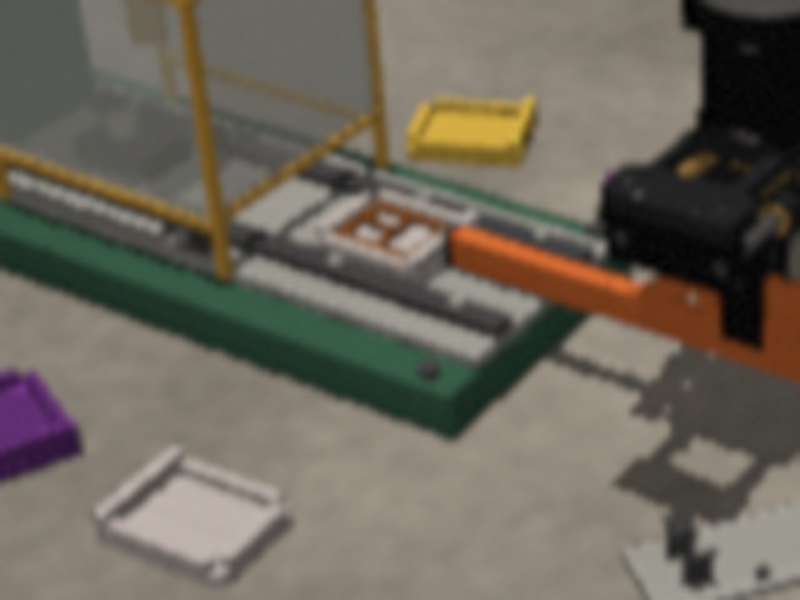

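Request:
carry_out --pt "-0.003 0 0 0 0 0 255" --pt "-0.006 0 0 0 0 0 255" --pt "-0.009 0 0 0 0 0 255" --pt "-0.012 0 0 0 0 0 255" --pt "-0.015 0 0 0 0 0 255"

```text
time_s: 9.25
tool_pos: [0.5357, 0.1141, 0.0601]
eef_rot: [0.001, 0.692, 0.722, 0.002]
force: [-0.8, 0.5, -0.9]
gripper_width: 0.142
```

Request:
carry_out --pt "-0.003 0 0 0 0 0 255" --pt "-0.006 0 0 0 0 0 255" --pt "-0.009 0 0 0 0 0 255" --pt "-0.012 0 0 0 0 0 255" --pt "-0.015 0 0 0 0 0 255"

```text
time_s: 9.75
tool_pos: [0.5364, 0.0988, 0.0601]
eef_rot: [0.001, 0.692, 0.722, 0.002]
force: [-0.5, -0.4, -1.4]
gripper_width: 0.143
```

Request:
carry_out --pt "-0.003 0 0 0 0 0 255" --pt "-0.006 0 0 0 0 0 255" --pt "-0.009 0 0 0 0 0 255" --pt "-0.012 0 0 0 0 0 255" --pt "-0.015 0 0 0 0 0 255"

```text
time_s: 10.25
tool_pos: [0.5371, 0.0836, 0.0601]
eef_rot: [0.001, 0.692, 0.722, 0.002]
force: [-0.5, 0.1, -0.3]
gripper_width: 0.144
```

```bash
python3 - <<'E'
from h import *
st();y=manip.observe()['tool_pos'][1]; plan((.531+(.215-y)*.0454,y,.0605),92.6)
for n in('top','scene'):
    d=cap(n);pickle.dump(d,open(n+'5.pkl','wb'))
    c=(slice(150,270),slice(250,410)) if n=='top' else (slice(110,230),slice(100,260))
    im=cv2.resize(d['color'][c],None,fx=5,fy=5,interpolation=cv2.INTER_CUBIC);cv2.imwrite(f'pics/{n}5c.png',im[:,:,::-1])
E
```

```text
{'time_s': 10.25, 'tool_pos': [0.5371, 0.0836, 0.0601], 'eef_rot': [0.0008, 0.6915, 0.7223, 0.0021], 'force': [-0.5357, 0.0659, -0.3053], 'moment': [0.0656, -0.1077, 0.0015], 'gripper_width': 0.1441, 'joint_pos': [0.0547, 0.0372, 2.018, 0.0019, 1.0822, 0.0103]}
row [0.0, -0.0001, -0.0004] [0.24, -0.1, -0.1]
```

View pics/top5c.png

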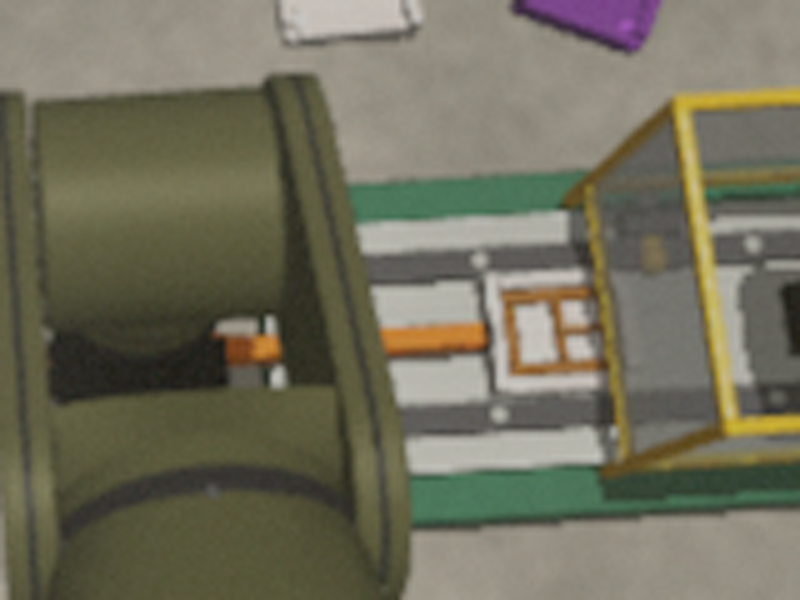

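View pics/scene5c.png

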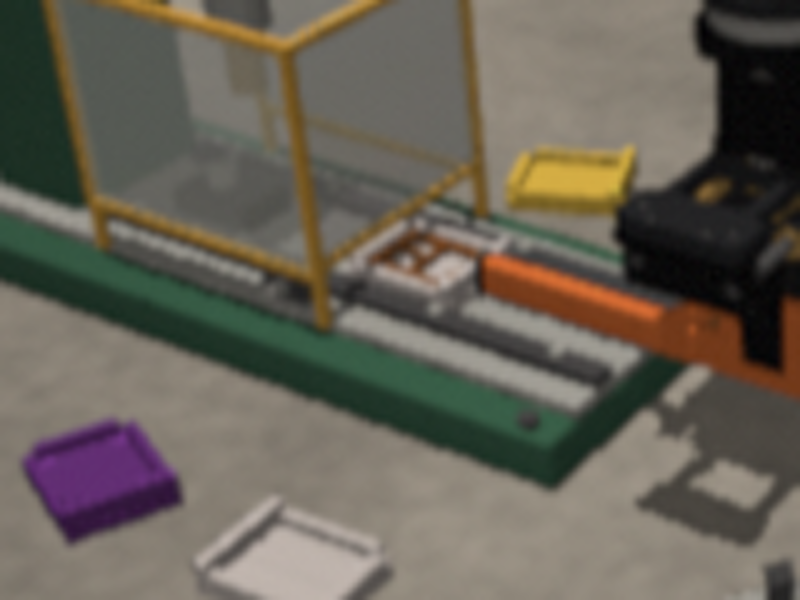

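Request:
carry_out --pt "-0.002 0 0 0 0 0 255" --pt "-0.004 0 0 0 0 0 255" --pt "-0.006 0 0 0 0 0 255" --pt "-0.008 0 0 0 0 0 255" --pt "-0.01 0 0 0 0 0 255"

```text
time_s: 10.85
tool_pos: [0.5375, 0.0732, 0.06]
eef_rot: [0.001, 0.692, 0.722, 0.002]
force: [-0.4, 1.0, -1.3]
gripper_width: 0.146
```

Request:
carry_out --pt "-0.002 0 0 0 0 0 255" --pt "-0.004 0 0 0 0 0 255" --pt "-0.006 0 0 0 0 0 255" --pt "-0.008 0 0 0 0 0 255" --pt "-0.01 0 0 0 0 0 255"

```text
time_s: 11.35
tool_pos: [0.5379, 0.0631, 0.06]
eef_rot: [0.001, 0.692, 0.722, 0.002]
force: [-0.1, 1.3, -1.8]
gripper_width: 0.141
```

Request:
carry_out --pt "-0.002 0 0 0 0 0 255" --pt "-0.004 0 0 0 0 0 255" --pt "-0.006 0 0 0 0 0 255" --pt "-0.008 0 0 0 0 0 255" --pt "-0.01 0 0 0 0 0 255"

```text
time_s: 11.85
tool_pos: [0.5382, 0.0531, 0.0599]
eef_rot: [0.001, 0.692, 0.722, 0.002]
force: [-1.6, 4.0, -0.5]
gripper_width: 0.148
```

Request:
carry_out --pt "-0.002 0 0 0 0 0 255" --pt "-0.004 0 0 0 0 0 255" --pt "-0.006 0 0 0 0 0 255" --pt "-0.008 0 0 0 0 0 255" --pt "-0.01 0 0 0 0 0 255"

```text
time_s: 12.35
tool_pos: [0.5384, 0.043, 0.0597]
eef_rot: [0.0, 0.692, 0.722, 0.002]
force: [-0.2, 2.9, -0.8]
gripper_width: 0.144
```

```bash
python3 - <<'E'
from h import *
st();y=manip.observe()['tool_pos'][1]; plan((.531+(.215-y)*.0454,y,.0605),92.6)
E
```

```text
{'time_s': 12.35, 'tool_pos': [0.5384, 0.043, 0.0597], 'eef_rot': [0.0004, 0.6918, 0.7221, 0.0018], 'force': [-0.1678, 2.8584, -0.8202], 'moment': [0.5863, 0.0973, -0.1563], 'gripper_width': 0.144, 'joint_pos': [-0.0209, 0.031, 2.0251, 0.0024, 1.0825, -0.0649]}
row [-0.0, 0.0004, -0.0008] [0.18, -0.11, -0.14]
```

Request:
carry_out --pt "-0.002 0 -0.0005 0 0 0 255" --pt "-0.004 0 -0.0005 0 0 0 255" --pt "-0.006 0 -0.0005 0 0 0 255" --pt "-0.008 0 -0.0005 0 0 0 255" --pt "-0.01 0 -0.0005 0 0 0 255"

```text
time_s: 12.85
tool_pos: [0.5388, 0.0328, 0.0602]
eef_rot: [0.0, 0.692, 0.722, 0.002]
force: [-0.8, 3.2, -2.0]
gripper_width: 0.146
```

Request:
carry_out --pt "-0.001 0 0 0 0 0 255" --pt "-0.002 0 0 0 0 0 255" --pt "-0.003 0 0 0 0 0 255" --pt "-0.004 0 0 0 0 0 255"

```text
time_s: 13.25
tool_pos: [0.539, 0.0287, 0.0602]
eef_rot: [0.0, 0.692, 0.722, 0.002]
force: [-1.3, 2.5, -1.8]
gripper_width: 0.145
```

```bash
python3 - <<'E'
from h import *
st();y=manip.observe()['tool_pos'][1]; plan((.531+(.215-y)*.0454,y,.0605),92.6)
E
```

```text
{'time_s': 13.25, 'tool_pos': [0.539, 0.0287, 0.0602], 'eef_rot': [0.0004, 0.6918, 0.7221, 0.0018], 'force': [-1.2967, 2.4903, -1.7797], 'moment': [0.6164, -0.0191, -0.0525], 'gripper_width': 0.1448, 'joint_pos': [-0.0474, 0.0296, 2.0256, 0.0026, 1.0834, -0.0915]}
row [-0.0, 0.0004, -0.0003] [0.18, -0.11, -0.14]
```

Request:
carry_out --pt "-0.0005 0 0 0 0 0 255" --pt "-0.001 0 0 0 0 0 255" --pt "-0.0015 0 0 0 0 0 255" --pt "-0.002 0 0 0 0 0 255" --pt "-0.0025 0 0 0 0 0 255"

```text
time_s: 13.75
tool_pos: [0.5392, 0.0262, 0.0602]
eef_rot: [0.0, 0.692, 0.722, 0.002]
force: [-2.0, 1.8, -1.4]
gripper_width: 0.145
```

Request:
carry_out --pt "-0.0005 0 0 0 0 0 255" --pt "-0.001 0 0 0 0 0 255" --pt "-0.0015 0 0 0 0 0 255" --pt "-0.002 0 0 0 0 0 255" --pt "-0.0025 0 0 0 0 0 255"

```text
time_s: 14.25
tool_pos: [0.5393, 0.0237, 0.0602]
eef_rot: [0.0, 0.692, 0.722, 0.002]
force: [-1.2, 3.6, -1.4]
gripper_width: 0.147
```

Request:
carry_out --pt "-0.0005 0 0 0 0 0 255" --pt "-0.001 0 0 0 0 0 255" --pt "-0.0015 0 0 0 0 0 255" --pt "-0.002 0 0 0 0 0 255" --pt "-0.0025 0 0 0 0 0 255"

```text
time_s: 14.75
tool_pos: [0.5394, 0.0211, 0.0602]
eef_rot: [0.0, 0.692, 0.722, 0.002]
force: [-0.5, 2.7, -2.4]
gripper_width: 0.145
```

Request:
carry_out --pt "-0.0005 0 0 0 0 0 255" --pt "-0.001 0 0 0 0 0 255" --pt "-0.0015 0 0 0 0 0 255" --pt "-0.002 0 0 0 0 0 255" --pt "-0.0025 0 0 0 0 0 255"

```text
time_s: 15.25
tool_pos: [0.5395, 0.0186, 0.0602]
eef_rot: [0.0, 0.692, 0.722, 0.002]
force: [-0.5, 2.9, -1.8]
gripper_width: 0.146
```

Request:
carry_out --pt "-0.0005 0 0 0 0 0 255" --pt "-0.001 0 0 0 0 0 255" --pt "-0.0015 0 0 0 0 0 255" --pt "-0.002 0 0 0 0 0 255" --pt "-0.0025 0 0 0 0 0 255"

```text
time_s: 15.75
tool_pos: [0.5396, 0.0161, 0.0602]
eef_rot: [0.0, 0.692, 0.722, 0.002]
force: [-1.5, 2.2, -2.2]
gripper_width: 0.149
```

Request:
carry_out --pt "-0.0005 0 0 0 0 0 255" --pt "-0.001 0 0 0 0 0 255" --pt "-0.0015 0 0 0 0 0 255" --pt "-0.002 0 0 0 0 0 255" --pt "-0.0025 0 0 0 0 0 255"

```text
time_s: 16.25
tool_pos: [0.5397, 0.0135, 0.0602]
eef_rot: [0.0, 0.692, 0.722, 0.002]
force: [-0.5, 1.9, -1.8]
gripper_width: 0.146
```

Request:
carry_out --pt "-0.0005 0 0 0 0 0 255" --pt "-0.001 0 0 0 0 0 255" --pt "-0.0015 0 0 0 0 0 255" --pt "-0.002 0 0 0 0 0 255" --pt "-0.0025 0 0 0 0 0 255"

```text
time_s: 16.75
tool_pos: [0.5398, 0.011, 0.0601]
eef_rot: [0.0, 0.692, 0.722, 0.002]
force: [-0.7, 2.4, -2.2]
gripper_width: 0.145
```

Request:
carry_out --pt "-0.0005 0 0 0 0 0 255" --pt "-0.001 0 0 0 0 0 255" --pt "-0.0015 0 0 0 0 0 255" --pt "-0.002 0 0 0 0 0 255" --pt "-0.0025 0 0 0 0 0 255"

```text
time_s: 17.25
tool_pos: [0.5399, 0.0085, 0.0601]
eef_rot: [0.0, 0.692, 0.722, 0.002]
force: [-0.9, 1.5, -2.5]
gripper_width: 0.147
```

Request:
carry_out --pt "-0.0005 0 0 0 0 0 255" --pt "-0.001 0 0 0 0 0 255" --pt "-0.0015 0 0 0 0 0 255" --pt "-0.002 0 0 0 0 0 255" --pt "-0.0025 0 0 0 0 0 255"

```text
time_s: 17.75
tool_pos: [0.54, 0.0059, 0.0601]
eef_rot: [0.0, 0.692, 0.722, 0.002]
force: [-0.3, 2.3, -1.8]
gripper_width: 0.142
```

```bash
python3 - <<'E'
from h import *
st();y=manip.observe()['tool_pos'][1]; plan((.531+(.215-y)*.0454,y,.0605),92.6)
for n in('scene',):
    d=cap(n);pickle.dump(d,open(n+'6.pkl','wb'))
    c=(slice(110,230),slice(80,240))
    im=cv2.resize(d['color'][c],None,fx=5,fy=5,interpolation=cv2.INTER_CUBIC);cv2.imwrite(f'pics/{n}6c.png',im[:,:,::-1])
E
```

```text
{'time_s': 17.75, 'tool_pos': [0.54, 0.0059, 0.0601], 'eef_rot': [0.0004, 0.6917, 0.7221, 0.0018], 'force': [-0.3295, 2.311, -1.7762], 'moment': [0.6808, 0.0081, -0.1177], 'gripper_width': 0.1424, 'joint_pos': [-0.0897, 0.0303, 2.025, 0.0027, 1.0835, -0.134]}
row [-0.0, 0.0005, -0.0004] [0.18, -0.11, -0.14]
```

View pics/scene6c.png

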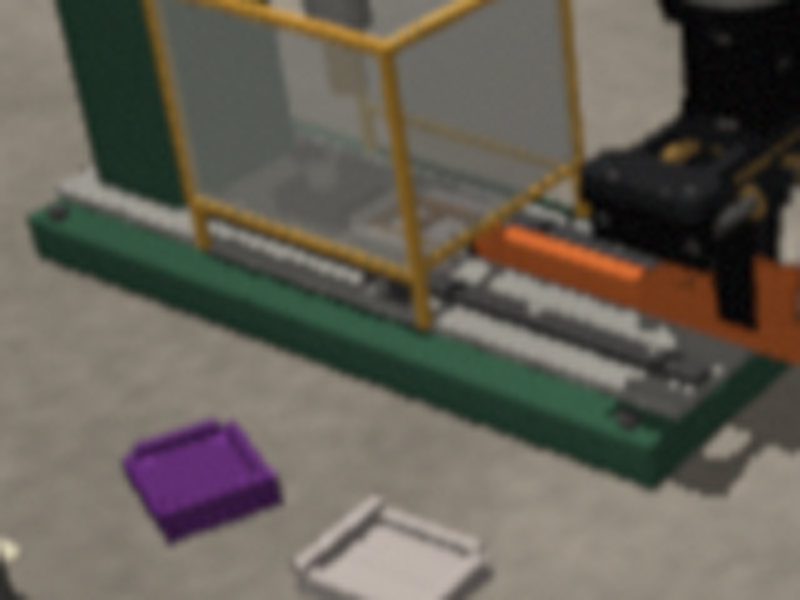

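Carrier is inside the guard at (420,220) with the blade behind it. It is still short of the stop, so I'll continue feeling forward.

Request:
carry_out --pt "-0.0005 0 0 0 0 0 255" --pt "-0.001 0 0 0 0 0 255" --pt "-0.0015 0 0 0 0 0 255" --pt "-0.002 0 0 0 0 0 255" --pt "-0.0025 0 0 0 0 0 255"

```text
time_s: 18.3
tool_pos: [0.5401, 0.0034, 0.0602]
eef_rot: [0.0, 0.692, 0.722, 0.002]
force: [0.4, 3.7, -0.7]
gripper_width: 0.143
```

Request:
carry_out --pt "-0.0005 0 0 0 0 0 255" --pt "-0.001 0 0 0 0 0 255" --pt "-0.0015 0 0 0 0 0 255" --pt "-0.002 0 0 0 0 0 255"

```text
time_s: 18.7
tool_pos: [0.5404, 0.0025, 0.0604]
eef_rot: [-0.0, 0.692, 0.722, 0.003]
force: [-0.8, 8.1, 0.7]
gripper_width: 0.146
```

Request:
carry_out --pt "-0.0006 0 0 0 0 0 255" --pt "-0.0012 0 0 0 0 0 255"

```text
time_s: 18.9
tool_pos: [0.5405, 0.0024, 0.0607]
eef_rot: [-0.001, 0.692, 0.722, 0.004]
force: [-0.8, 8.8, 0.4]
gripper_width: 0.142
```

```bash
python3 - <<'E'
from h import *
st();y=manip.observe()['tool_pos'][1]; plan((.531+(.215-y)*.0454,y,.0605),92.6)
E
```

```text
{'time_s': 18.9, 'tool_pos': [0.5405, 0.0024, 0.0607], 'eef_rot': [-0.0011, 0.6921, 0.7218, 0.0036], 'force': [-0.8427, 8.7759, 0.366], 'moment': [1.4111, 0.1334, -0.0494], 'gripper_width': 0.1419, 'joint_pos': [-0.0988, 0.0302, 2.024, 0.008, 1.0846, -0.1446]}
row [-0.0, 0.0002, 0.0002] [0.21, -0.38, -0.19]
```

Request:
carry_out --pt "-0.0015 0 0.0002 0 0 0 255" --pt "-0.0018 0 0.0002 0 0 0 255" --pt "-0.0018 0 0.0002 0 0 0 255"

```text
time_s: 19.2
tool_pos: [0.5408, 0.0021, 0.0611]
eef_rot: [-0.002, 0.692, 0.722, 0.005]
force: [-0.7, 9.2, 1.7]
gripper_width: 0.142
```

Request:
carry_out --pt "-0.002 0 0.0006 0 0 0 255" --pt "-0.0025 0 0.0006 0 0 0 255" --pt "-0.0025 0 0.0006 0 0 0 255"

```text
time_s: 19.5
tool_pos: [0.5411, 0.0016, 0.0613]
eef_rot: [-0.003, 0.693, 0.721, 0.006]
force: [-1.3, 13.2, 2.8]
gripper_width: 0.142
```

```bash
python3 - <<'E'
from h import *
st();y=manip.observe()['tool_pos'][1]; plan((.531+(.215-y)*.0454,y,.0605),92.6)
E
```

```text
{'time_s': 19.5, 'tool_pos': [0.5411, 0.0016, 0.0613], 'eef_rot': [-0.0032, 0.6925, 0.7214, 0.0063], 'force': [-1.3458, 13.2143, 2.8145], 'moment': [1.6796, 0.1885, -0.2251], 'gripper_width': 0.1423, 'joint_pos': [-0.1037, 0.0305, 2.0227, 0.0157, 1.0857, -0.1519]}
row [0.0, -0.0004, 0.0008] [0.27, -0.77, -0.26]
```

Request:
carry_out --pt "-0.0024 0 0.0006 0 0 0 255" --pt "-0.0024 0 0.0006 0 0 0 255" --pt "-0.0024 0 0.0006 0 0 0 255" --pt "-0.0024 0 0.0006 0 0 0 255"

```text
time_s: 19.9
tool_pos: [0.5414, 0.0014, 0.0614]
eef_rot: [-0.004, 0.693, 0.721, 0.008]
force: [-1.5, 12.3, 1.5]
gripper_width: 0.147
```

```bash
python3 - <<'E'
from h import *
st();y=manip.observe()['tool_pos'][1]; plan((.531+(.215-y)*.0454,y,.0605),92.6)
E
```

```text
{'time_s': 19.9, 'tool_pos': [0.5414, 0.0014, 0.0614], 'eef_rot': [-0.0045, 0.6927, 0.7212, 0.0079], 'force': [-1.5207, 12.2685, 1.5225], 'moment': [1.7109, 0.2201, -0.2716], 'gripper_width': 0.1473, 'joint_pos': [-0.1063, 0.0308, 2.0222, 0.0203, 1.086, -0.156]}
row [0.0, -0.0007, 0.0009] [0.3, -1.0, -0.29]
```

Request:
carry_out --pt "-0.0024 0 0.0006 0 0 0 255" --pt "-0.0024 0 0.0006 0 0 0 255" --pt "-0.0024 0 0.0006 0 0 0 255" --pt "-0.0024 0 0.0006 0 0 0 255" --pt "-0.0024 0 0.0006 0 0 0 255"

```text
time_s: 20.4
tool_pos: [0.5417, 0.0013, 0.0614]
eef_rot: [-0.006, 0.693, 0.721, 0.01]
force: [-0.8, 13.0, 2.3]
gripper_width: 0.14
```

```bash
python3 - <<'E'
from h import *
st();y=manip.observe()['tool_pos'][1]; plan((.531+(.215-y)*.0454,y,.0605),92.6)
E
```

```text
{'time_s': 20.4, 'tool_pos': [0.5417, 0.0013, 0.0614], 'eef_rot': [-0.0058, 0.6929, 0.721, 0.0096], 'force': [-0.8484, 13.0376, 2.2603], 'moment': [1.8776, 0.1592, -0.1535], 'gripper_width': 0.1404, 'joint_pos': [-0.1087, 0.0313, 2.0217, 0.0252, 1.0863, -0.1602]}
row [0.0, -0.001, 0.0009] [0.33, -1.24, -0.32]
```

Request:
carry_out --pt "-0.0024 0 0.0006 0 0 0 255" --pt "-0.0024 0 0.0006 0 0 0 255" --pt "-0.0024 0 0.0006 0 0 0 255" --pt "-0.0024 0 0.0006 0 0 0 255"

```text
time_s: 20.8
tool_pos: [0.5421, 0.0013, 0.0616]
eef_rot: [-0.007, 0.693, 0.721, 0.011]
force: [-1.9, 12.8, 3.0]
gripper_width: 0.142
```

```bash
python3 - <<'E'
from h import *
st();y=manip.observe()['tool_pos'][1]; plan((.531+(.215-y)*.0454,y,.0605),92.6)
d=cap('scene');pickle.dump(d,open('scene7.pkl','wb'))
im=cv2.resize(d['color'][110:230,80:240],None,fx=5,fy=5,interpolation=cv2.INTER_CUBIC);cv2.imwrite('pics/scene7c.png',im[:,:,::-1])
E
```

```text
{'time_s': 20.8, 'tool_pos': [0.5421, 0.0013, 0.0616], 'eef_rot': [-0.0072, 0.693, 0.7208, 0.0113], 'force': [-1.8829, 12.7546, 3.0088], 'moment': [1.7784, 0.2338, -0.186], 'gripper_width': 0.1425, 'joint_pos': [-0.111, 0.0316, 2.021, 0.0301, 1.0868, -0.1642]}
row [0.0, -0.0014, 0.0011] [0.37, -1.49, -0.35]
```

View pics/scene7c.png

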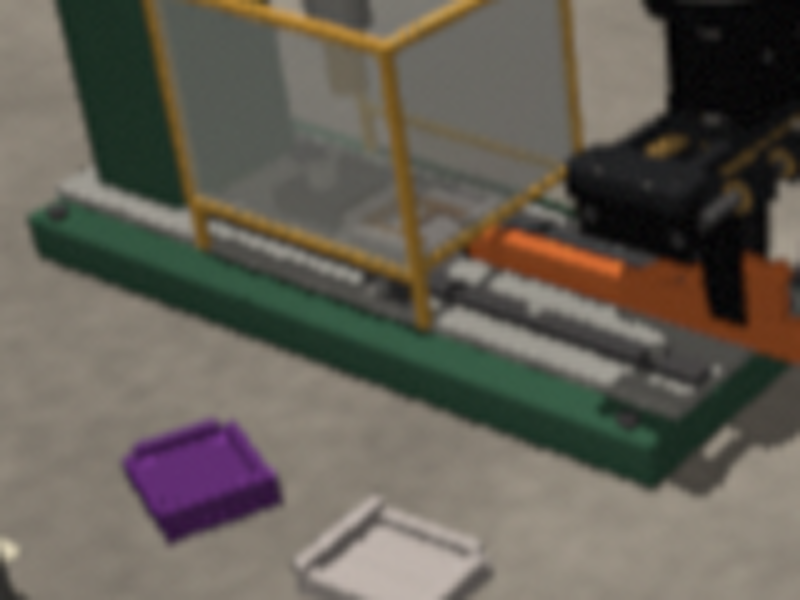

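Request:
carry_out --pt "0.0 0 0.0005 0 0 0 255" --pt "0.002 0 0.0005 0 0 0 255" --pt "0.006 0 0.001 0 0 0 255" --pt "0.01 -0.0005 0.001 0 -0.8 0 255" --pt "0.012 -0.001 0.001 0 -1.5 0 255"

```text
time_s: 21.35
tool_pos: [0.5407, 0.0132, 0.0609]
eef_rot: [0.003, 0.693, 0.721, 0.002]
force: [-0.7, 0.2, -1.7]
gripper_width: 0.15
```

```bash
python3 - <<'E'
from h import *
st()
for y in(.05,.10,.21): plan((.531+(.215-y)*.0454,y,.0605),92.6)
E
```

```text
{'time_s': 21.35, 'tool_pos': [0.5407, 0.0132, 0.0609], 'eef_rot': [0.0029, 0.6931, 0.7208, 0.0017], 'force': [-0.6914, 0.227, -1.6843], 'moment': [0.0769, -0.075, -0.0317], 'gripper_width': 0.1504, 'joint_pos': [-0.0743, 0.0288, 2.0251, -0.0012, 1.081, -0.1129]}
row [0.0369, -0.0008, 0.0003] [0.37, 0.11, -0.35]
row [0.0869, -0.0011, 0.0002] [0.37, 0.11, -0.35]
row [0.197, -0.0018, 0.0] [0.37, 0.11, -0.35]
```

Request:
carry_out --pt "0.015 -0.001 0 0.3 0 -0.3 255" --pt "0.035 -0.001 0 0.3 0 -0.3 255" --pt "0.06 -0.001 0 0.3 0 -0.3 255" --pt "0.09 -0.001 0 0.3 0 -0.3 255" --pt "0.12 -0.001 0 0.3 0 -0.3 255"

```text
time_s: 21.85
tool_pos: [0.5347, 0.1348, 0.0607]
eef_rot: [0.001, 0.691, 0.723, -0.0]
force: [0.8, 0.0, -1.7]
gripper_width: 0.144
```

```bash
python3 - <<'E'
from h import *
st()
plan((.531,.215,.0605),92.6);plan((.531,.215,.135),92.6)
E
```

```text
{'time_s': 21.85, 'tool_pos': [0.5347, 0.1348, 0.0607], 'eef_rot': [0.0013, 0.6911, 0.7227, -0.0002], 'force': [0.7803, 0.0379, -1.6678], 'moment': [0.0527, -0.1905, 0.0155], 'gripper_width': 0.1438, 'joint_pos': [0.1508, 0.0555, 1.9977, -0.0025, 1.0871, 0.1073]}
row [0.0803, -0.0002, 0.0001] [0.09, 0.12, -0.04]
row [0.0801, -0.0, -0.0744] [0.09, 0.12, -0.04]
```

Request:
carry_out --pt "0.04 0 0 0 0 0 255" --pt "0.07 0 0 0 0 0 255" --pt "0.08 0 -0.04 0 0 0 255" --pt "0.08 0 -0.075 0 0 0 255" --pt "0.08 0 -0.075 0 0 0 255"

```text
time_s: 22.35
tool_pos: [0.5344, 0.2175, 0.142]
eef_rot: [0.004, 0.69, 0.723, 0.005]
force: [1.4, -0.5, 0.8]
gripper_width: 0.151
```

```bash
python3 - <<'E'
from h import *
st()
for n in('scene','top'):
    d=cap(n);pickle.dump(d,open(n+'8.pkl','wb'))
    im=cv2.resize(d['color'][100:240,80:340],None,fx=3,fy=3,interpolation=cv2.INTER_CUBIC);cv2.imwrite(f'pics/{n}8.png',im[:,:,::-1])
plan((.5386,.2451,.135),145.4)
E
```

```text
{'time_s': 22.35, 'tool_pos': [0.5344, 0.2175, 0.142], 'eef_rot': [0.004, 0.6904, 0.7234, 0.0046], 'force': [1.3623, -0.4856, 0.7532], 'moment': [0.041, -0.1261, -0.0467], 'gripper_width': 0.1507, 'joint_pos': [0.2948, 0.0129, 1.8925, -0.0027, 1.2242, 0.2491]}
row [0.0289, 0.0086, 0.0016] [0.14, 0.18, -52.79]
```

View pics/scene8.png

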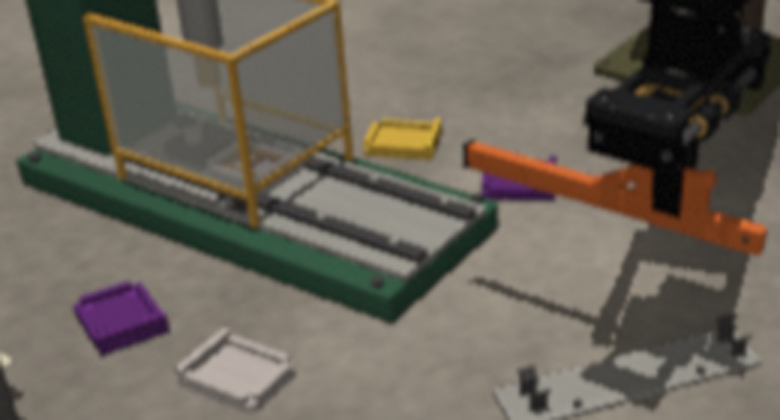

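The carrier stays in the guard at (245,158) with its buckle, and the stick is clear of it. I'll turn back over the rest.

Request:
carry_out --pt "0.029 0.009 0.0 0 0 -10 255" --pt "0.029 0.009 0.0 0 0 -20 255" --pt "0.029 0.009 0.0 0 0 -30 255" --pt "0.029 0.009 0.0 0 0 -40 255" --pt "0.029 0.009 0.0 0 0 -53 255"

```text
time_s: 22.95
tool_pos: [0.5374, 0.2448, 0.1338]
eef_rot: [0.0, 0.376, 0.927, -0.002]
force: [0.4, 0.3, -1.2]
gripper_width: 0.146
```

```bash
python3 - <<'E'
from h import *
st();plan((.5386,.2451,.085),145.4)
E
```

```text
{'time_s': 22.95, 'tool_pos': [0.5374, 0.2448, 0.1338], 'eef_rot': [0.0003, 0.3756, 0.9268, -0.0016], 'force': [0.3895, 0.2558, -1.1954], 'moment': [0.0341, -0.1416, -0.0304], 'gripper_width': 0.1455, 'joint_pos': [0.3378, 0.0591, 1.8596, -0.0029, 1.2246, -0.4618]}
row [-0.0006, 0.0012, 0.0488] [-0.17, 0.08, -9.52]
```

Request:
carry_out --pt "0 0.001 0 0 0 -8 255" --pt "0 0.001 0 0 0 -9.5 255" --pt "0 0.001 0 0 0 -9.5 255" --pt "0 0.001 0 0 0 -9.5 255"

```text
time_s: 23.35
tool_pos: [0.5376, 0.2453, 0.1329]
eef_rot: [-0.0, 0.299, 0.954, -0.002]
force: [-0.3, -0.1, 0.3]
gripper_width: 0.147
```

```bash
python3 - <<'E'
from h import *
st();plan((.5386,.2451,.085),145.4)
d=cap('scene');pickle.dump(d,open('scene9.pkl','wb'))
a=pickle.load(open('scene1.pkl','rb'))
for q in(a,d):
    h=cv2.cvtColor(q['color'],cv2.COLOR_RGB2HSV); m=((h[...,0]>4)&(h[...,0]<17)&(h[...,1]>170)&(h[...,2]>60)).astype(np.uint8);m[:,:225]=0
    n,l,s,c=cv2.connectedComponentsWithStats(m);i=1+np.argmax(s[1:,4]);print(s[i],c[i])
    v,u=np.nonzero(l==i)
    k=u<275; 
    for uu in(240,250,260,270): print(uu,v[u==uu].min(),v[u==uu].max(),end=' ')
    print()
A=np.hstack([x['color'][150:270,180:360] for x in(a,d)]);cv2.imwrite('pics/cmp.png',cv2.resize(A,None,fx=2.2,fy=2.2,interpolation=cv2.INTER_CUBIC)[:,:,::-1])
E
```

```text
{'time_s': 23.35, 'tool_pos': [0.5376, 0.2453, 0.1329], 'eef_rot': [-0.0004, 0.2986, 0.9544, -0.002], 'force': [-0.2893, -0.12, 0.3211], 'moment': [0.1141, -0.1184, 0.0021], 'gripper_width': 0.1471, 'joint_pos': [0.3386, 0.0617, 1.8584, -0.0029, 1.2246, -0.6248]}
row [-0.0009, 0.0006, 0.0479] [-0.24, 0.02, -0.14]
[ 238  163  104   37 1043] [291.14573346 181.56663471]
240 191 199 250 189 197 260 187 194 270 184 192 
[ 238  163  104   37 1035] [291.17971014 181.72560386]
240 191 199 250 189 197 260 187 194 270 184 192
```

View pics/cmp.png

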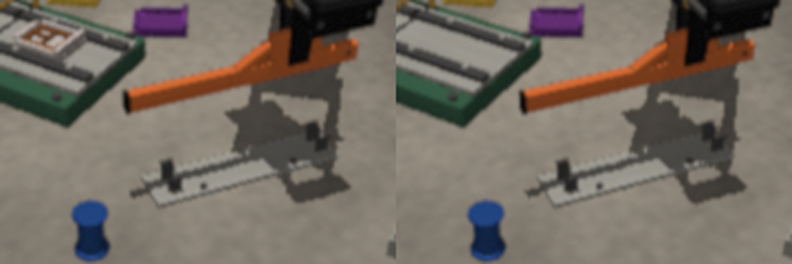

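No measurable slip: the stick's pixels before and after match. I'll lower it with small corrections.

Request:
carry_out --pt "-0.001 0.0005 0.03 0 0 0 255" --pt "-0.001 0.0005 0.06 0 0 0 255" --pt "-0.001 0.0005 0.08 0 0 0 255" --pt "-0.001 0.0005 0.08 0 0 0 255" --pt "-0.001 0.0005 0.08 0 0 0 255"

```text
time_s: 23.9
tool_pos: [0.5389, 0.2449, 0.0535]
eef_rot: [-0.0, 0.299, 0.954, -0.002]
force: [1.3, -0.4, -1.0]
gripper_width: 0.149
```

```bash
python3 - <<'E'
from h import *
st();plan((.5386,.2451,.0225),145.4)
E
```

```text
{'time_s': 23.9, 'tool_pos': [0.5389, 0.2449, 0.0535], 'eef_rot': [-0.0003, 0.2987, 0.9543, -0.0019], 'force': [1.299, -0.352, -0.9812], 'moment': [0.0804, -0.0874, -0.021], 'gripper_width': 0.1494, 'joint_pos': [0.3373, 0.1522, 1.9062, -0.0031, 1.0858, -0.6254]}
row [0.0004, 0.0001, 0.031] [-0.22, 0.04, -0.16]
```

Request:
carry_out --pt "0.0005 0 0.008 -0.2 0 -0.15 255" --pt "0.0005 0 0.016 -0.2 0 -0.15 255" --pt "0.0005 0 0.023 -0.2 0 -0.15 255" --pt "0.0005 0 0.027 -0.2 0 -0.15 255" --pt "0.0005 0 0.029 -0.2 0 -0.15 255"

```text
time_s: 24.4
tool_pos: [0.538, 0.245, 0.0238]
eef_rot: [-0.0, 0.297, 0.955, -0.001]
force: [-0.2, 0.8, -1.2]
gripper_width: 0.148
```

```bash
python3 - <<'E'
from h import *
st();plan((.5386,.2451,.0225),145.4)
E
```

```text
{'time_s': 24.4, 'tool_pos': [0.538, 0.245, 0.0238], 'eef_rot': [-0.0001, 0.2975, 0.9547, -0.0006], 'force': [-0.1953, 0.8104, -1.2346], 'moment': [0.0706, -0.0953, -0.0309], 'gripper_width': 0.148, 'joint_pos': [0.3368, 0.189, 1.9219, -0.0008, 1.0316, -0.6294]}
row [-0.0004, 0.0004, 0.0013] [-0.07, 0.0, -0.01]
```

Into the slots without resistance. Lower the last millimetre, then open.

Request:
carry_out --pt "-0.0005 0.0005 0.001 0 0 0 255" --pt "-0.0005 0.0005 0.0015 0 0 0 255" --pt "-0.0005 0.0005 0.0015 0 0 0 255"

```text
time_s: 24.7
tool_pos: [0.5391, 0.2452, 0.0225]
eef_rot: [0.0, 0.297, 0.955, -0.0]
force: [-0.9, 0.2, -1.1]
gripper_width: 0.144
```

Request:
carry_out --pt "0 0 0 0 0 0 130" --pt "0 0 0 0 0 0 130" --pt "0 0 0 0 0 0 130" --pt "0 0 0 0 0 0 130" --pt "0 0 0 0 0 0 130"

```text
time_s: 25.2
tool_pos: [0.5391, 0.2452, 0.0226]
eef_rot: [0.0, 0.297, 0.955, -0.0]
force: [0.3, -0.0, -0.1]
gripper_width: 0.476
```

```bash
python3 - <<'E'
from h import *
st()
E
```

```text
{'time_s': 25.2, 'tool_pos': [0.5391, 0.2452, 0.0226], 'eef_rot': [0.0002, 0.2975, 0.9547, -0.0004], 'force': [0.3494, -0.0233, -0.089], 'moment': [0.0272, -0.1531, -0.0288], 'gripper_width': 0.4762, 'joint_pos': [0.3366, 0.1922, 1.9203, -0.001, 1.0291, -0.6296]}
```

Request:
carry_out --pt "0 0 -0.02 0 0 0 130" --pt "0 0 -0.06 0 0 0 130" --pt "0 0 -0.1 0 0 0 130" --pt "0 0 -0.15 0 0 0 130" --pt "0 0 -0.2 0 0 0 130"

```text
time_s: 25.7
tool_pos: [0.5385, 0.2451, 0.224]
eef_rot: [-0.0, 0.297, 0.955, -0.001]
force: [0.5, 1.1, -0.4]
gripper_width: 0.488
```

Request:
carry_out --pt "0.04 0.04 0 0 0 0 130" --pt "0.08 0.08 -0.01 0 0 0 130" --pt "0.12 0.1 -0.01 0 0 0 130" --pt "0.12 0.1 -0.01 0 0 0 130" --pt "0.12 0.1 -0.01 0 0 0 130"

```text
time_s: 26.2
tool_pos: [0.4957, 0.3968, 0.2336]
eef_rot: [-0.0, 0.296, 0.955, -0.001]
force: [0.8, -0.7, -1.1]
gripper_width: 0.488
```

```bash
python3 - <<'E'
from h import *
st()
for n in('scene','top'):
    d=cap(n);pickle.dump(d,open(n+'10.pkl','wb'))
    im=cv2.resize(d['color'],(800,600),interpolation=cv2.INTER_CUBIC);cv2.imwrite(f'pics/{n}10.png',im[:,:,::-1])
    o=pickle.load(open(n+'0.pkl','rb'))
    for nm,q in((n+'0',o),(n+'10',d)):
        h=cv2.cvtColor(q['color'],cv2.COLOR_RGB2HSV); m=((h[...,0]>4)&(h[...,0]<18)&(h[...,1]>170)&(h[...,2]>60)).astype(np.uint8)
        if n=='scene': m[:,:225]=0
        else: m[:,:185]=0;m[:,260:]=0;m[:150]=0
        mm=cv2.connectedComponentsWithStats(m);i=1+np.argmax(mm[2][1:,4]);print(nm,mm[2][i],mm[3][i].round(1))
E
```

```text
{'time_s': 26.2, 'tool_pos': [0.4957, 0.3968, 0.2336], 'eef_rot': [-0.0002, 0.2961, 0.9552, -0.0009], 'force': [0.7797, -0.7234, -1.0882], 'moment': [0.0371, -0.1667, -0.0357], 'gripper_width': 0.4884, 'joint_pos': [0.5909, 0.0813, 1.6642, -0.0009, 1.3977, -0.3786]}
scene0 [239 199  97  40 985] [291.4 217.9]
scene10 [239 199  97  40 983] [291.8 218. ]
top0 [192 168  60  81 355] [220.6 207.3]
top10 [192 168  59  81 317] [219.6 208.1]
```

View pics/scene10.png

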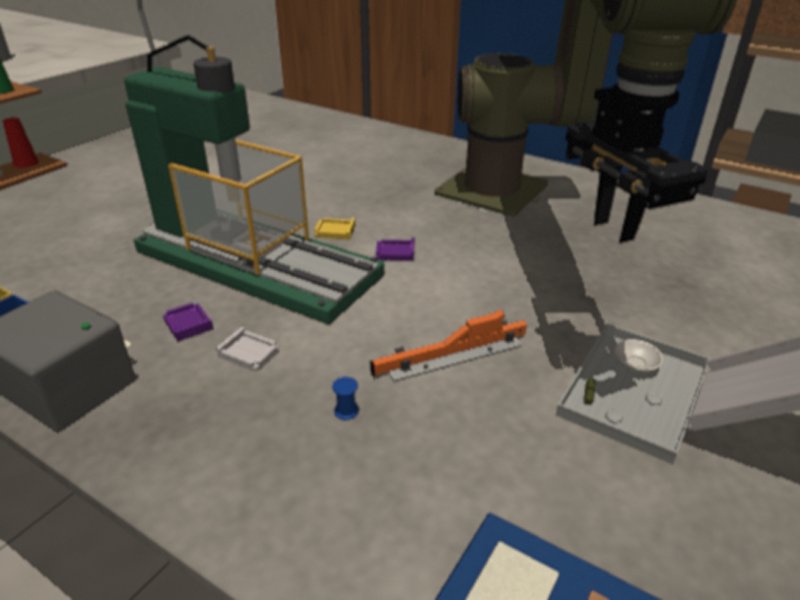

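View pics/top10.png

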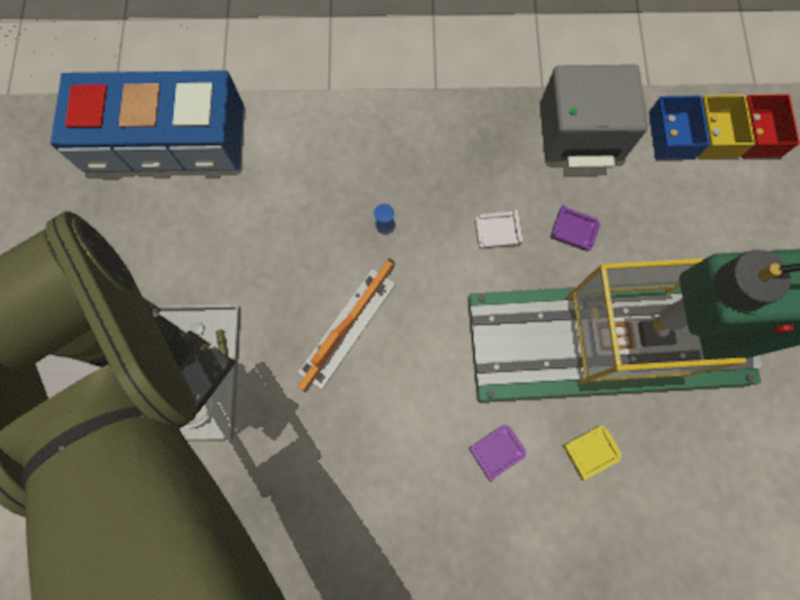

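The stick is back in its saddles with the same outline as at the start. The carrier, with its buckle, is well inside the guard, and nothing else has moved. Handing in.

```bash
python3 - <<'E'
from h import *
d=pickle.load(open('top10.pkl','rb')); print('rear wall', onplane(d,597*.64,334*.64,.06).round(4))
print(manip.hand_in())
E
```

```text
rear wall [ 0.5503 -0.1892  0.06  ]
the job is handed in; nothing more can be done
None
```

I fed the carrier under the guard with the push stick and found the back stop by feel. I leaned on it there with about 12–13 N for over a second, then set the stick back in its rest and let go. The job was handed in at about 26 s, and no verdict came back.

- **Push force:** the highest wrist reading was 13.2 N, with noise of about 1 N. Readings came only at the end of each move call, so a brief peak in between would not show.
- **Carrier position:** the stop was felt with the carrier's origin about 69 mm inside the opening. The last top view put its rear wall about 34 mm inside, so its origin is about 72 mm in. The limit is 47 mm.
- **Carrier and buckle:** the last camera views show the buckle in its nest. I saw the carrier only through the guard and did not measure its squareness or height there.
- **Stick:** it did not slip measurably in the grip. Its outline in the scene camera matches the start to within half a pixel. The top view differs by about one pixel and shows a slightly smaller orange area (317 against 355 pixels); I did not look into why.
- **Bystanders:** by eye, those I could see had not moved. In the last top view the arm covers part of the tray, but the scene camera shows the tray items in place.
- **Tool tilt:** the tool pitched about 1.5° and drifted a little over 1 mm sideways while leaning. I corrected this as the stick was drawn out.

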